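# Unload the gel photo station

### The job

Gels photographed, now clear the photo station. Pull up the red index plunger, twist it so that it stays out, swing the camera arm away from over the viewer to its second index hole and twist the plunger back so that it drops in and locks the arm there; only then swing the amber cover past vertical until it stays open by itself, lift out every gel cassette and lay it in the blue storage box, not standing on edge. Finish with the box lid pressed down until its tab snaps behind the rim and the amber cover fully shut over the empty viewer, without shifting the other things on the bench.

Things in the scene. Friction and masses are not known exactly. Their poses are not given: they have to be found in the camera images.
- station: Gel photo station, fixed to the bench: grey base plate 270 x 440 x 10 mm with a dark blue-light viewer (250 mm along x, 200 along y) and, on its +y side, a post with the camera arm. Origin: on the bench under the centre of the viewer's platen; x away from the robot, y left, z up; turned up to 0.1 rad. Platen: flat, 236 x 176 mm, 70 mm high, rim 2.5 mm high and 6 mm wide all round.
- post_pivot (a point): On the vertical axis about which the camera arm swings, at the top of the aluminium index disc (height 162 mm, radius 64 mm); station coordinates (60, 270, 162) mm. Axes as the station.
- camera_arm (a joint): Swing of the camera arm (rad): 0 locked over the platen (start), growing clockwise seen from above as it swings out to the -x side of the post. Index holes only at 0 and 1.309 (75 deg); stops at -0.05 and 1.40; play when locked 0.03. Unlocked: friction 0.12 N m, stays where left. Bar 26 mm wide, top 184 mm high; black camera 64 x 66 mm, 277 mm from the pivot, 134 to 202 mm above the bench.
- swing_grip (a point): Grip point on the black upright swing handle of the camera arm: a round stud 20 mm across, from 184 to 218 mm above the bench, 170 mm from the pivot; the point is on its axis 212 mm above the bench. x axis along the arm away from the pivot, z up.
- plunger_grip (a point): Centre of the red wing of the index plunger (vertical, on the arm 50 mm from the pivot): wing 34 mm long along this point's x axis, 11 mm thick along its y axis, 22 mm tall; height 221.5 mm when the plunger is home. Under the wing is a brass sleeve 26 mm across whose top is at 206 mm. At twist 0 the wing points along the arm.
- plunger (a joint): Lift of the plunger (m): 0 home, pin 10 mm deep in an index hole; up to 0.015. A spring presses it down with 5 to 8 N. At 0.0115 or more it can be twisted; twisted, it rests there by itself, pin clear of the disc. Twisted back to 0 it drops home if the arm is within 0.02 rad of a hole; else the pin rides on the disc at about 0.0095 and drops in when the arm is moved over a hole.
- plunger_knob (a joint): Twist of the red wing relative to the arm (rad), counter-clockwise seen from above: 0 slot position (free to drop, start), up to 1.31 (stop). It can turn only while lifted; anywhere from 0.5 up it holds the plunger out. Almost free to turn (friction 0.01 N m plus the spring's rubbing).
- cover (a joint): Opening of the amber cover (rad): 0 shut, 1.80 against its stop, leaning back past vertical. Beyond about 1.5 it stays open by its weight, below that it falls shut (damped hinge, 0.28 kg). The camera, when over the viewer, blocks it.
- cover_handle (a point): Middle of the round bar handle (10 mm thick, 90 mm long, along x) on top of the amber cover near its free (-y) edge; shut: height 131 mm, station coordinates (0, -70, 131) mm; 31 mm clear between the bar and the cover's top face (95 mm high when shut). The bar can turn between the fingers as the cover swings.
- cover_hinge (a point): On the hinge line of the amber cover, which runs along the station's x; station coordinates (0, 95, 75) mm. The handle swings about it at a radius of 174 mm, up and over to the +y side. Cover: transparent amber hood 244 x 186 x 20 mm.
- box_in (a point): Centre of the inner floor, 5 mm above the bench, of the blue storage box (fixed; turned up to 0.25 rad). Box: outside 130 mm along x, 120 mm along y, walls 56 mm high and 5 mm thick, inside 120 x 110 x 51 mm. Axes as the box: lid hinged on its -y side, hinge line along x at (0, -63, 53) mm from this point; snap rim on its +y side.
- box_lid (a joint): Opening of the blue box lid (rad): 0 shut, 1.85 wide open, leaning back past vertical on the -y side (start 1.75 to 1.85; its edge then 190 mm above the bench). Light (90 g), damped; pushed past vertical it falls by itself within 2 s and rests ajar at about 0.055 with its tab on the rim; pressed down with 2 to 4 N near its free edge the tab snaps behind the rim and the lid stays at 0.
- lid_edge (a point): On the top (outer) face of the box lid, 120 mm from its hinge line, midway, next to the tab side; the lid is 130 x 126 x 5 mm. This is the place to press when it is down. Axes turn with the lid: y from the hinge to the free edge, z out of the outer face.
- cassette1: Sealed gel cassette, rigid pale plastic, 40 mm along x, 66 mm along y, 10 mm thick, 45 g. Origin: centre of its underside. It starts flat on the platen under the amber cover. May be absent (None from the start).
- cassette2: Gel cassette like cassette1. May be absent.
- cassette3: Gel cassette like cassette1. May be absent.
- cassette4: Gel cassette like cassette1. May be absent.
- pipette: Bystander: black pipette lying on the bench, 230 mm long, 28 mm thick. Leave alone.
- buffer_bottle: Bystander: glass bottle, 68 mm across, 130 mm high. Leave alone.
- tip_box: Bystander: pipette tip box 80 x 120 x 70 mm. Leave alone.
- tube_rack: Bystander: orange tube rack 70 x 130 x 46 mm. Leave alone.
- gel_comb: Bystander: white gel comb lying flat, 35 x 90 x 10 mm. Leave alone.
- marker: Bystander: blue marker pen lying, 110 mm long. Leave alone.
- beaker: Bystander: small glass beaker, 52 mm across, 55 mm high. Leave alone.

How it is judged:
By the outcome, as a careful person would: the job done as asked, in the order asked, and still so for the second after the job is handed in, with the robot touching nothing.
Of cassette1, cassette2, cassette3, cassette4 only 2 to 4 are there at a start; the rules pass over those that are not, and their reading is None.
At some moment in a run one of cassette1, cassette2, cassette3, cassette4 may be knocked a few centimetres aside while the robot is not near it.
Once in a run the grip may slacken for a moment while it holds something.
It also fails if it takes over 210 s, if anything falls off the work surface, if the arm or the gripper's body presses on something with over 40 N, if the wrist force passes 120 N, or if a joint passes its speed limit or range.

### The arm

A 6-joint arm with a two-finger parallel gripper is mounted at the origin on the work surface. World frame = base frame: x ahead of the robot, y to its left, z up, the work surface at z = 0. Lengths are in m, angles in rad, forces in N, time in s.
With the tool pointing down it reaches from about 0.2 to 0.875 m from the base axis. Payload 3.4 kg.
Tool frame: the origin (TCP) lies at the very end of the fingers, on their centre line; the grasp point (between the pads) lies 19 mm behind it; z points along the fingers, y is the direction in which the jaws open and shut (so a half turn about z gives the same grasp; the last joint's range is limited). The gripper opens to 94 mm and grips with 3 to 60 N. Pads are 16 mm wide; open, the fingers measure 119 mm over their backs; the gripper's body (75 mm by 177 mm) begins 78 mm behind the grasp point.
Start: joints at [-1.295, 0.276, 1.505, -0, 1.361, -0.121], TCP at [0.222, -0.53, 0.205] pointing down, gripper open.
Joint ranges: [-2.89, 2.89], [-0.75, 2.08], [0.22, 2.7], [-1.18, 4.32], [0.11, 2.71], [-2.7, 2.7]. Speed limits (rad/s): [2.57, 2.57, 3.14, 3.14, 3.14, 3.14].

### API

Orientations are given as [roll, pitch, yaw] about the fixed x, y, z axes, in that order (R = Rz(yaw) Ry(pitch) Rx(roll)).
In Python, from plant import telemetry, viewer, finish_job gives the robot as it stands. The module is installed in compiled form; this text tells all that it offers.
- The arm moves only by the tool arm_command, never from a script. Its argument "series" is one flat list of numbers, 7 for each row, row after row: the closure, from -1 (fully open) to 1 (shut), then the shift along the tool's x, y, z scaled (see below), then the turn, a rotation vector about the tool's x, y, z scaled (see below). In form: [gripper, tx, ty, tz, wx, wy, wz, gripper, tx, ty, tz, wx, wy, wz, ...]. A call has 1 to 5 rows; each row shifts and turns the commanded pose from where the row before left it, along the tool's axes as they then stand; what a row does not reach is not made up. The controller multiplies each number of a shift by 0.05 m and each number of a turn by 8 degrees. A row lasts 1/8 s, in which the tool goes at most 62.5 mm and 10.7 degrees, less where a joint would pass 70% of its speed; a pose out of reach is approached as far as the arm can. A call with a number of a shift or a turn outside -1 to 1 is refused whole. A call with a gripper value outside its range is refused whole. The fingers move at their own pace and stop on an object; "squeeze" is the grip in N (left out, the last holds). Time passes only in rows, so rows that do not move let the fingers close. It gives the time, the measured TCP pose, the force and the opening at its end, in the units of the state.
- telemetry.get_obs(): the state, without advancing time (a new reading comes with each control period).
- viewer.capture(name): name is "scene" or "top" or "wrist"; returns a dict with "color" (420x560x3 uint8, blue, green, red), "range_z" (420x560 float32, m along the optical axis (not along the pixel's ray), 0 where there is no reading), "K" (3x3 intrinsics, pixels), "dist" ([k1, k2, p1, p2, k3] as OpenCV has them; the pictures are not rectified), "R" (3x3) and "t" (3): a world point X has camera coordinates R X + t; the wrist camera has in their place "mount" (4x4, takes a point from camera to tool coordinates, whose origin is the TCP and whose axes are the flange's). Camera axes: x right, y down, z forward; pixel columns grow to the right and rows downward; lengths in m; the calibration is good to about 2 mm. A picture is of the moment at which its call begins: read the wrist's pose just before it.
- finish_job(): hands the job in, once; it reports no verdict.
The state is a dict: "clock": time; "q": joint angles; "dq": joint speeds; "joint_efforts": joint torques, N m; "tcp_pos": TCP position; "tool_rot": TCP orientation; "contact_force": force on the tool from outside, world axes, zero at the start; "wrist_torque": the same for the moment, N m; "gripper_width": finger opening in m.
Only numpy, scipy, OpenCV 4.12 (cv2) and the standard library are available. Lean on these libraries where they do the work, as an engineer would, in place of code of your own. Each camera call takes 0.05 s, during which the arm holds its last target. There are 200 camera calls.

## Working session

There is one attempt and no reset: what is moved stays moved. The work goes in short steps, Python scripts to look and compute and a tool call to move; the robot and the scene stay as the last step left them, time stands still between calls to the robot, and variables do not carry over. Pictures are saved under pics/ and viewed, about 12 in all and at most 16, crops included, and the job is handed in when it is done.

Besides the shell and the picture viewer there is one more tool, called after ">>>" as name(argument=value, ...), one argument or row to a line, values as JSON. arm_command: Moves the arm, as the interface text tells. Shifts and turns lie within -1 to 1; 1 stands for 0.05 m of shift or 8 degrees of turn. Its arguments: {"type":"object","properties":{"series":{"type":"array","items":{"type":"number"}},"squeeze":{"type":"number"}},"required":["series"]}

```bash
mkdir -p pics; ls; cat > h.py <<'E'
import numpy as np, cv2
from plant import telemetry, viewer
from scipy.spatial.transform import Rotation as Ro
def cap(n,f=None):
    o=telemetry.get_obs(); c=viewer.capture(n)
    if n=='wrist':
        T=np.eye(4);T[:3,:3]=Ro.from_euler('xyz',o['tool_rot']).as_matrix() if np.size(o['tool_rot'])==3 else np.array(o['tool_rot']);T[:3,3]=o['tcp_pos']
        M=T@np.array(c['mount']);c['R']=M[:3,:3].T;c['t']=-M[:3,:3].T@M[:3,3]
    if f: cv2.imwrite('pics/'+f,c['color'])
    return c
def ray(c,uv,z):
    p=cv2.undistortPoints(np.array(uv,float).reshape(-1,1,2),np.array(c['K']),np.array(c['dist'])).reshape(-1,2)
    d=np.c_[p,np.ones(len(p))]@c['R'];o=-np.array(c['R']).T@np.array(c['t'])
    return o+d*((z-o[2])/d[:,2])[:,None]
def cloud(c):
    h,w=c['range_z'].shape
    u,v=np.meshgrid(np.arange(w),np.arange(h));uv=np.stack([u,v],-1).reshape(-1,1,2).astype(float)
    p=cv2.undistortPoints(uv,np.array(c['K']),np.array(c['dist'])).reshape(-1,2)
    z=c['range_z'].reshape(-1,1);P=(np.c_[p,np.ones(len(p))]*z-np.array(c['t']))@np.array(c['R'])
    P[z[:,0]==0]=np.nan
    return P.reshape(h,w,3)
def proj(c,X):
    return cv2.projectPoints(np.array(X,float).reshape(-1,3),cv2.Rodrigues(np.array(c['R']))[0],np.array(c['t'],float),np.array(c['K']),np.array(c['dist']))[0].reshape(-1,2)
E
python3 - <<'E'
from h import *
o=telemetry.get_obs();print(o)
for n in('scene','top'):
    c=cap(n,n+'0.png');print(n,np.round(c['K'],1).tolist(),(-np.array(c['R']).T@c['t']).round(3))
    np.savez(n+'0.npz',**{k:np.array(v) for k,v in c.items()})
E
```

```text
pics
{'clock': 0.0, 'q': array([-1.29500116e+00,  2.76583892e-01,  1.50609191e+00, -1.78952894e-05,
        1.36069335e+00, -1.20983991e-01]), 'dq': array([-0.00076588,  0.00071016,  0.00031389,  0.00147778,  0.0010252 ,
       -0.00181452]), 'joint_efforts': array([-3.18040566e-04, -4.04584301e+01, -2.37230229e+01,  6.96624513e-02,
        3.43489274e-02, -1.22569686e-04]), 'tcp_pos': array([ 0.22205414, -0.52979391,  0.2046275 ]), 'tool_rot': array([-3.13982703e+00, -1.97036429e-04,  3.96782729e-01]), 'contact_force': array([ 0.17082824, -0.5133789 , -0.26703954]), 'wrist_torque': array([ 0.01530412,  0.00415736, -0.04722726]), 'gripper_width': 0.09418117191795847}
scene [[442.8, 0.0, 280.6], [0.0, 442.8, 207.3], [0.0, 0.0, 1.0]] [1.009 0.16  0.965]
top [[444.8, 0.0, 273.3], [0.0, 444.8, 208.0], [0.0, 0.0, 1.0]] [ 0.387 -0.024  1.336]
```

View pics/scene0.png

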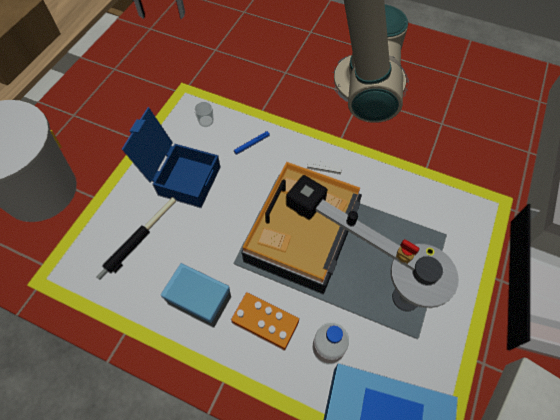

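View pics/top0.png

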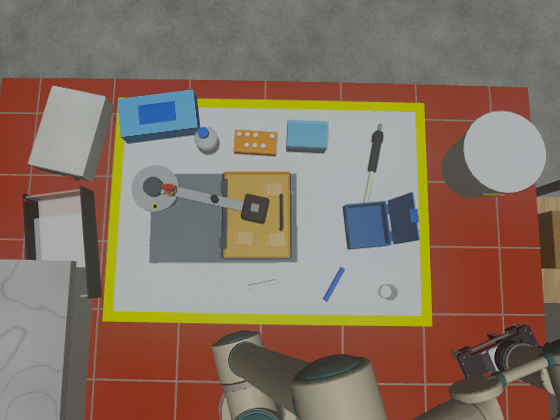

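Both views show the same layout. In the top view (up = +x, left = +y) the disc is at (155,188) with the red wing at (168,188). The camera is at (256,208), the cover handle at (281,212), and the box at (367,226) with its lid open to the right. The bystanders are clear of these.

```bash
cat > m.py <<'E'
from h import *
def rect(P): 
    r=cv2.minAreaRect((P[:,:2]*1000).astype(np.float32)); return np.round(r[0],1),np.round(r[1],1),round(r[2],2)
for n in('top','scene'):
    c=dict(np.load(n+'0.npz'));P=cloud(c);B,G,R=[c['color'][...,i].astype(int) for i in range(3)];hsv=cv2.cvtColor(c['color'],cv2.COLOR_BGR2HSV)
    H,S,V=[hsv[...,i].astype(int) for i in range(3)]
    inb=(P[...,0]>0.15)&(P[...,0]<.9)&(abs(P[...,1])<.6)
    def show(nm,m):
        m=cv2.morphologyEx(m.astype(np.uint8),cv2.MORPH_OPEN,np.ones((2,2)));k,l,s,_=cv2.connectedComponentsWithStats(m);i=1+np.argmax(s[1:,4]) if k>1 else 0
        Q=P[(l==i)];Q=Q[~np.isnan(Q[:,0])];print(n,nm,len(Q),rect(Q),'mean',Q.mean(0).round(4),'zmed',np.median(Q[:,2]).round(4),'px',s[i][:4]);return Q
    show('plate',inb&(P[...,2]>.004)&(P[...,2]<.02)&(S<90)&(V<140))
    show('red',inb&(P[...,2]>.2)&((H<6)|(H>174))&(S>150))
    show('disc',inb&(P[...,2]>.152)&(P[...,2]<.172)&(S<60))
    show('covertop',inb&(P[...,2]>.085)&(P[...,2]<.103)&(H>8)&(H<28)&(S>120))
    show('handle',inb&(P[...,2]>.115)&(P[...,2]<.14)&(V<70))
    show('cam',inb&(P[...,2]>.19)&(P[...,2]<.21)&(V<70))
    show('stud',inb&(P[...,2]>.205)&(P[...,2]<.23)&(V<70))
    bl=inb&(H>100)&(H<125)&(S>150)&(P[...,1]<-.15)
    show('boxrim',bl&(P[...,2]>.046)&(P[...,2]<.066))
    show('boxfloor',bl&(P[...,2]>-.003)&(P[...,2]<.015))
    show('lid',bl&(P[...,2]>.08))
E
python3 m.py
```

```text
top plate 4007 (array([515.4, 207. ]), array([189.6, 254.5]), 0.94) mean [0.5032 0.2229 0.0105] zmed 0.0099 px [150 199  86  64]
top red 46 (array([604.7, 236.5]), array([28.5, 14.6]), 79.66) mean [0.6018 0.2356 0.2299] zmed 0.2314 px [162 185  12   6]
top disc 1194 (array([616.2, 284.4]), array([125.2, 134.8]), 66.17) mean [0.6112 0.2911 0.1561] zmed 0.1617 px [132 166  48  47]
top covertop 3526 (array([556.4,  12.4]), array([242.2, 187. ]), 0.5) mean [0.5553 0.01   0.0946] zmed 0.0948 px [224 173  67  85]
top handle 16 (array([569.2, -54.3]), array([19.6,  2.8]), 0.84) mean [ 0.5689 -0.0543  0.136 ] zmed 0.1361 px [281 204   2   8]
top cam 282 (array([555.2,  15.8]), array([59.6, 63.4]), 78.43) mean [0.5553 0.0267 0.1993] zmed 0.2011 px [242 196  23  28]
top stud 45 (array([576. , 118.3]), array([14.3, 14.2]), 9.23) mean [0.5751 0.1183 0.2128] zmed 0.2155 px [212 196   7   8]
top boxrim 234323 (array([792.2, -85.5]), array([2030.6, 2931. ]), 1.22) mean [ 0.6914 -0.0608 -0.093 ] zmed 0.0013 px [  0   0 560 420]
top boxfloor 234323 (array([792.2, -85.5]), array([2030.6, 2931. ]), 1.2
[... 823 characters left out ...]
] zmed 0.1233 px [134 122  29  45]
scene cam 816 (array([536.2,  26.3]), array([ 60.4, 118.4]), 78.05) mean [0.566  0.0226 0.1987] zmed 0.2006 px [287 176  41  38]
scene stud 237 (array([201.5,  44.8]), array([41.1, 91.9]), 32.33) mean [0.2145 0.0389 0.2131] zmed 0.2121 px [356  68  36  16]
scene boxrim 655 (array([ 543.3, -321.7]), array([132.5, 157.6]), 8.09) mean [ 0.5455 -0.3096  0.0499] zmed 0.0508 px [151 146  68  54]
scene boxfloor 1165 (array([ 538.9, -306.1]), array([125.2, 116. ]), 5.33) mean [ 0.5282 -0.3168  0.0071] zmed 0.0043 px [164 156  47  40]
scene lid 1588 (array([ 548.1, -391.9]), array([128.1,  34.4]), 6.48) mean [ 0.5504 -0.3901  0.1298] zmed 0.1297 px [124 110  45  67]
```

```bash
cat > plan.py <<'E'
from h import *
import sys
def plan(wps,g,start=None,rows_per=5):
    """wps: list of (x,y,z,yaw,nrows) tool down (or 3x3 R in place of yaw)"""
    o=telemetry.get_obs()
    p,Rm=(np.array(o['tcp_pos']),Ro.from_euler('xyz',o['tool_rot'])) if start is None else start
    out=[]
    for x,y,z,yaw,n in wps:
        T=Ro.from_euler('xyz',[np.pi,0,yaw]);p0=p.copy();R0=Rm;dw=(R0.inv()*T).as_rotvec()
        n0=int(np.ceil(max(np.abs(Rm.inv().apply(np.array([x,y,z])-p0)).max()/.045,np.abs(dw).max()/np.radians(7.5),1)))
        n=max(n,n0)
        for i in range(1,n+1):
            tp=p0+(np.array([x,y,z])-p0)*i/n;TR=R0*Ro.from_rotvec(dw*i/n)
            t=np.clip(np.round(Rm.inv().apply(tp-p)/.05,2),-1,1);w=np.clip(np.round((Rm.inv()*TR).as_rotvec()/np.radians(8),2),-1,1)
            p=p+Rm.apply(t*.05);Rm=Rm*Ro.from_rotvec(w*np.radians(8));out.append([g]+[float(v)+0 for v in t]+[float(v)+0 for v in w])
    for i in range(0,len(out),rows_per): print(str([(int(v) if v==int(v) else v) for r in out[i:i+rows_per] for v in r]).replace(' ',''))
    print(len(out),'rows end',p.round(4));return p,Rm
def st():
    o=telemetry.get_obs();print('t%.2f'%o['clock'],'p',np.round(o['tcp_pos'],4),'rpy',np.round(o['tool_rot'],3),'F',np.round(o['contact_force'],1),'w %.4f'%o['gripper_width'],'q',np.round(o['q'],2))
E
python3 - <<'E'
from plan import *
plan([(.3,-.4,.34,.6,1),(.57,.215,.33,1.368,1)],.3)
c=viewer.capture('wrist');print(np.round(c['mount'],3))
E
```

```text
[0.3,0.61,-0.45,-0.68,0,0,-0.36,0.3,0.63,-0.42,-0.67,-0.01,0,-0.37,0.3,0.66,-0.38,-0.68,0,0,-0.36,0.3,0.67,-0.35,-0.67,0,0,-0.37,0.3,0.88,-0.55,0.02,0,0,-0.42]
[0.3,0.9,-0.49,0.01,0,0,-0.43,0.3,0.94,-0.44,0.02,0,0,-0.42,0.3,0.96,-0.38,0.01,0,0,-0.42,0.3,0.98,-0.33,0.02,0,0,-0.42,0.3,1,-0.26,0.01,0,0,-0.43]
[0.3,1,-0.21,0.02,0,0,-0.42,0.3,1,-0.15,0.01,0,0,-0.42,0.3,1,-0.08,0.02,0,0,-0.42,0.3,1,-0.03,0.01,0,0,-0.43,0.3,1,0.04,0.02,0,0,-0.42]
[0.3,1,0.11,0.02,0,0,-0.42,0.3,1,0.16,0.01,0,0,-0.43]
17 rows end [0.5676 0.2064 0.33  ]
[[ 0.    -0.967 -0.257  0.074]
 [ 1.     0.    -0.    -0.001]
 [ 0.    -0.257  0.967 -0.18 ]
 [ 0.     0.     0.     1.   ]]
```

>>> arm_command(
  series=[0.3, 0.61, -0.45, -0.68, 0, 0, -0.36, 0.3, 0.63, -0.42, -0.67, 0, 0, -0.37, 0.3, 0.66, -0.38, -0.68, 0, 0, -0.36, 0.3, 0.67, -0.35, -0.67, 0, 0, -0.37, 0.3, 0.88, -0.55, 0.02, 0, 0, -0.42],
  squeeze=20,
)

```text
clock: 0.78
tcp_pos: [0.3225, -0.3534, 0.3419]
tool_rot: [3.136, 0.0, 0.66]
contact_force: [0.5, 0.4, 0.2]
gripper_width: 0.0477
```

>>> arm_command(
  series=[0.3, 0.9, -0.49, 0.01, 0, 0, -0.43, 0.3, 0.94, -0.44, 0.02, 0, 0, -0.42, 0.3, 0.96, -0.38, 0.01, 0, 0, -0.42, 0.3, 0.98, -0.33, 0.02, 0, 0, -0.42, 0.3, 1, -0.26, 0.01, 0, 0, -0.43],
)

```text
clock: 1.4
tcp_pos: [0.4253, -0.1149, 0.3358]
tool_rot: [3.141, 0.0, 0.957]
contact_force: [0.4, 0.9, 0.1]
gripper_width: 0.0329
```

>>> arm_command(
  series=[0.3, 1, -0.21, 0.02, 0, 0, -0.42, 0.3, 1, -0.15, 0.01, 0, 0, -0.42, 0.3, 1, -0.08, 0.02, 0, 0, -0.42, 0.3, 1, -0.03, 0.01, 0, 0, -0.43, 0.3, 1, 0.04, 0.02, 0, 0, -0.42],
)

```text
clock: 2.02
tcp_pos: [0.5264, 0.1158, 0.3317]
tool_rot: [-3.142, 0.0, 1.252]
contact_force: [0.5, -0.3, 0.8]
gripper_width: 0.033
```

>>> arm_command(
  series=[0.3, 1, 0.11, 0.02, 0, 0, -0.42, 0.3, 1, 0.16, 0.01, 0, 0, -0.43, 0.3, 0, 0, 0, 0, 0, 0],
)

```text
clock: 2.4
tcp_pos: [0.5683, 0.209, 0.3286]
tool_rot: [-3.139, 0.0, 1.373]
contact_force: [-0.6, 0.7, 0.0]
gripper_width: 0.0325
```

```bash
python3 - <<'E'
from plan import *
st();c=cap('wrist','w1.png');P=cloud(c)
hsv=cv2.cvtColor(c['color'],cv2.COLOR_BGR2HSV);H,S,V=[hsv[...,i].astype(int) for i in range(3)]
m=((H<6)|(H>174))&(S>150)&(P[...,2]>.225)
Q=P[m];print(len(Q),Q.mean(0),cv2.minAreaRect((Q[:,:2]*1000).astype(np.float32)))
E
```

```text
t2.40 p [0.5683 0.209  0.3286] rpy [-3.139  0.     1.373] F [-0.6  0.7  0. ] w 0.0325 q [0.24 0.29 1.19 0.   1.66 0.44]
503 [0.59211379 0.24163509 0.27174144] ((576.2695922851562, 242.89715576171875), (30.84528160095215, 118.2356948852539), 86.50362396240234)
```

View pics/w1.png

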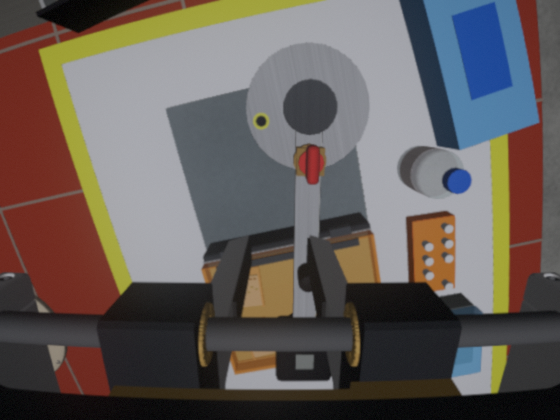

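The wrist view shows the wing at (313,165), pointing along the arm, and the disc centre at (310,106). The second hole, with a yellow ring, is at (261,121). I'll get accurate positions next.

```bash
cat > wing.py <<'E'
from plan import *
def wing(c,zt,box=None):
    hsv=cv2.cvtColor(c['color'],cv2.COLOR_BGR2HSV);H,S,V=[hsv[...,i].astype(int) for i in range(3)]
    P=cloud(c);m=((H<6)|(H>174))&(S>150)&(P[...,2]>zt-.006)&(P[...,2]<zt+.006)
    k,l,s,_=cv2.connectedComponentsWithStats(m.astype(np.uint8));i=1+np.argmax(s[1:,4]);v,u=np.nonzero(l==i)
    X=ray(c,np.c_[u,v],zt);r=cv2.minAreaRect((X[:,:2]*1000).astype(np.float32));print('wing',len(X),s[i],P[l==i].mean(0).round(4),X.mean(0).round(4),np.round(r[0],1),np.round(r[1],1),r[2])
if __name__=='__main__':
    c=cap('wrist');wing(c,.2325)
    hsv=cv2.cvtColor(c['color'],cv2.COLOR_BGR2HSV);S,V=hsv[...,1],hsv[...,2];P=cloud(c)
    m=(P[...,2]>.155)&(P[...,2]<.168);u,v=np.meshgrid(range(560),range(420));m&=(v<180)&(u>220)&(u<400)
    k=cv2.morphologyEx(m.astype(np.uint8),cv2.MORPH_OPEN,np.ones((3,3)));cs=cv2.findContours(k,cv2.RETR_EXTERNAL,cv2.CHAIN_APPROX_NONE)[0];cc=max(cs,key=cv2.contourArea).reshape(-1,2)
    X=ray(c,cc,.162)[:,:2]
    A=np.c_[2*X,np.ones(len(X))];
    for _ in range(6):
        s=np.linalg.lstsq(A,(X**2).sum(1),rcond=None)[0];r=np.sqrt(s[2]+s[0]**2+s[1]**2);d=abs(np.hypot(*(X-s[:2]).T)-r);kk=d<max(.002,np.median(d)*1.5);X=X[kk];A=A[kk]
    print('disc',s[:2],r,len(X))
    H=hsv[...,0];ym=(H>20)&(H<35)&(S>120)&(u>240)&(u<285)&(v>100)&(v<140);print('hole2',ray(c,np.c_[u[ym],v[ym]],.162).mean(0))
    # stud top
E
python3 wing.py
```

```text
wing 410 [307 144  13  37 410] [0.6038 0.2412 0.2325] [0.6038 0.2412 0.2325] [603.7 240.9] [30.8 10.3] 79.73570251464844
disc [0.61416341 0.2899554 ] 0.06276527590707595 231
hole2 [0.56383187 0.28615974 0.162     ]
```

```bash
python3 - <<'E'
from plan import *
plan([(.6035,.2405,.262,1.385,2)],.3)
E
```

```text
[0.3,0.41,0.29,0.68,-0.01,0.01,-0.06,0.3,0.41,0.28,0.67,0,0,-0.05]
2 rows end [0.6033 0.2405 0.2621]
```

>>> arm_command(
  series=[0.3, 0.41, 0.29, 0.68, 0, 0, -0.06, 0.3, 0.41, 0.28, 0.67, 0, 0, -0.05, 0.3, 0, 0, 0, 0, 0, 0, 0.3, 0, 0, 0, 0, 0, 0],
)

```text
clock: 3.0
tcp_pos: [0.6036, 0.2393, 0.2643]
tool_rot: [3.141, 0.0, 1.383]
contact_force: [-0.0, 0.2, 0.4]
gripper_width: 0.0328
```

```bash
python3 - <<'E'
from plan import *
from wing import wing
st();c=cap('wrist','w2.png');wing(c,.2325);print(proj(c,[telemetry.get_obs()['tcp_pos']]))
E
```

```text
t3.00 p [0.6036 0.2393 0.2643] rpy [3.141 0.    1.383] F [-0.   0.2  0.4] w 0.0328 q [ 0.27  0.37  1.23 -0.    1.55  0.46]
wing 614 [272 208  16  44 614] [0.6042 0.2424 0.2324] [0.6042 0.2424 0.2325] [604.  241.2] [31.3 10.4] 79.19738006591797
[[280.03056489 250.41744372]]
```

View pics/w2.png

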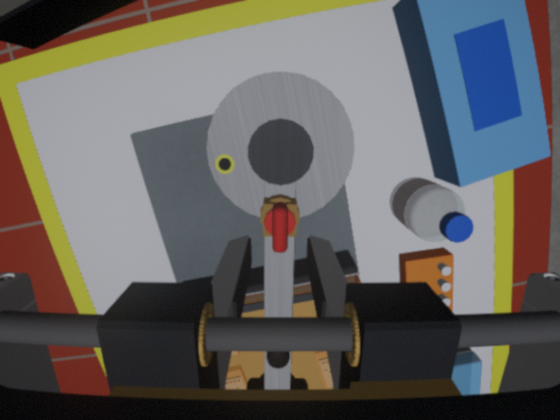

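The view shows the wing centred laterally between the fingertips, at (280,230). I'll descend and grip.

>>> arm_command(
  series=[0.3, 0.04, 0, 0.55, 0, 0, 0, 0.3, 0, 0, 0.55, 0, 0, 0, 1, 0, 0, 0, 0, 0, 0, 1, 0, 0, 0, 0, 0, 0, 1, 0, 0, 0, 0, 0, 0],
  squeeze=25,
)

```text
clock: 3.68
tcp_pos: [0.6049, 0.2426, 0.2103]
tool_rot: [3.139, -0.001, 1.384]
contact_force: [-0.6, -0.9, 2.5]
gripper_width: 0.0111
```

>>> arm_command(
  series=[1, 0, 0, 0, 0, 0, 0],
)

```text
clock: 3.8
tcp_pos: [0.6049, 0.2427, 0.2102]
tool_rot: [3.138, -0.001, 1.384]
contact_force: [-1.4, -0.5, 5.8]
gripper_width: 0.0107
```

>>> arm_command(
  series=[1, 0, 0, -0.1, 0, 0, 0, 1, 0, 0, -0.1, 0, 0, 0, 1, 0, 0, -0.07, 0, 0, 0, 1, 0, 0, 0, 0, 0, 0],
)

```text
clock: 4.3
tcp_pos: [0.6044, 0.2427, 0.221]
tool_rot: [-3.142, 0.0, 1.384]
contact_force: [3.8, 0.8, -7.9]
gripper_width: 0.0111
```

>>> arm_command(
  series=[1, -0.01, 0, -0.05, 0, 0, 0, 1, -0.01, 0, 0, 0, 0, -0.2, 1, 0, 0, 0, 0, 0, -0.6, 1, 0, 0, 0, 0, 0, -0.6],
)

```text
clock: 4.8
tcp_pos: [0.6035, 0.2426, 0.2237]
tool_rot: [-3.141, -0.002, 1.583]
contact_force: [0.8, 3.6, -8.6]
gripper_width: 0.0106
```

>>> arm_command(
  series=[1, 0, 0, 0, 0, 0, -0.9, 1, 0, 0, 0, 0, 0, -0.9, 1, 0, 0, 0, 0, 0, -0.9, 1, 0, 0, 0, 0, 0, -0.9],
)

```text
clock: 5.3
tcp_pos: [0.6022, 0.2423, 0.2234]
tool_rot: [-3.139, -0.003, 2.088]
contact_force: [0.1, 3.4, -7.4]
gripper_width: 0.011
```

>>> arm_command(
  series=[1, 0, 0, 0, 0, 0, -0.9, 1, 0, 0, 0, 0, 0, -0.9, 1, 0, 0, 0, 0, 0, -0.5, 1, 0, 0, 0, 0, 0, 0],
)

```text
clock: 5.8
tcp_pos: [0.6016, 0.2417, 0.2232]
tool_rot: [-3.138, -0.004, 2.403]
contact_force: [-2.4, 1.6, -8.4]
gripper_width: 0.0106
```

```bash
python3 - <<'E'
from plan import *
st();print(telemetry.get_obs()['wrist_torque'])
E
```

```text
t5.80 p [0.6016 0.2417 0.2232] rpy [-3.138 -0.004  2.403] F [-2.4  1.6 -8.4] w 0.0106 q [ 0.27  0.38  1.3   0.    1.46 -0.56]
[0.41348699 0.10169806 0.01768389]
```

>>> arm_command(
  series=[1, 0, 0, 0.04, 0, 0, -0.4, 0.3, 0, 0, 0, 0, 0, 0, 0.3, 0, 0, 0, 0, 0, 0, 0.3, 0, 0, -0.8, 0, 0, 0, 0.3, 0, 0, -0.8, 0, 0, 0],
)

```text
clock: 6.42
tcp_pos: [0.6042, 0.2413, 0.3037]
tool_rot: [3.141, 0.001, 2.458]
contact_force: [0.7, -0.1, -0.4]
gripper_width: 0.0327
```

```bash
python3 - <<'E'
from plan import *
from wing import wing
st();c=cap('wrist','w3.png');wing(c,.244)
import math
# stud plan: pivot & arm dir
pv=np.array([.6140,.2897]);a=math.radians(79.1+180);s=pv+.170*np.array([math.cos(a),math.sin(a)]);print(s)
plan([(s[0],s[1],.25,1.381,1)],.1)
E
```

```text
t6.42 p [0.6042 0.2413 0.3037] rpy [3.141e+00 1.000e-03 2.458e+00] F [ 0.7 -0.1 -0.4] w 0.0327 q [ 0.27  0.36  1.14 -0.    1.64 -0.61]
wing 478 [270 200  14  39 478] [0.6019 0.2414 0.2437] [0.6018 0.2414 0.244 ] [602.3 240.8] [10.1 30.7] 50.82045364379883
[0.58185377 0.12276702]
[0.1,-0.12,-0.24,0.13,0.01,0,0.86,0.1,-0.16,-0.23,0.14,0.01,0,0.85,0.1,-0.17,-0.2,0.13,0.01,0,0.86,0.1,-0.2,-0.18,0.13,0.01,0,0.86,0.1,-0.22,-0.16,0.14,0.01,0.01,0.85]
[0.1,-0.24,-0.13,0.13,0.01,0,0.86,0.1,-0.25,-0.1,0.13,0.01,0,0.86,0.1,-0.26,-0.07,0.14,0.01,0,0.86,0.1,-0.27,-0.03,0.13,0.01,0,0.85]
9 rows end [0.5819 0.1229 0.2501]
```

>>> arm_command(
  series=[0.1, -0.12, -0.24, 0.13, 0.01, 0, 0.86, 0.1, -0.16, -0.23, 0.14, 0.01, 0, 0.85, 0.1, -0.17, -0.2, 0.13, 0, 0, 0.86, 0.1, -0.2, -0.18, 0.13, 0, 0, 0.86, 0.1, -0.22, -0.16, 0.14, 0, 0, 0.85],
)

```text
clock: 7.1
tcp_pos: [0.5902, 0.1748, 0.2695]
tool_rot: [-3.141, 0.002, 1.857]
contact_force: [0.5, 0.2, -0.0]
gripper_width: 0.0423
```

>>> arm_command(
  series=[0.1, -0.24, -0.13, 0.13, 0, 0, 0.86, 0.1, -0.25, -0.1, 0.13, 0, 0, 0.86, 0.1, -0.26, -0.07, 0.14, 0, 0, 0.86, 0.1, -0.27, -0.03, 0.13, 0, 0, 0.85, 0.1, 0, 0, 0, 0, 0, 0],
)

```text
clock: 7.72
tcp_pos: [0.5789, 0.1215, 0.2427]
tool_rot: [-3.141, 0.003, 1.382]
contact_force: [0.1, 0.3, -0.3]
gripper_width: 0.0422
```

```bash
python3 - <<'E'
from plan import *
st();c=cap('wrist','w4.png');P=cloud(c)
m=(P[...,2]>.205)&(P[...,2]<.225)&(np.hypot(P[...,0]-.582,P[...,1]-.123)<.025)
v,u=np.nonzero(m);X=ray(c,np.c_[u,v],.218);print(len(X),X.mean(0),cv2.minEnclosingCircle((X[:,:2]*1000).astype(np.float32)))
E
```

```text
t7.72 p [0.5789 0.1215 0.2427] rpy [-3.141e+00  3.000e-03  1.382e+00] F [ 0.1  0.3 -0.3] w 0.0422 q [ 0.09  0.28  1.4  -0.    1.46  0.28]
731 [0.57948326 0.12521335 0.218     ] ((579.4193725585938, 125.1591567993164), 11.104397773742676)
```

View pics/w4.png

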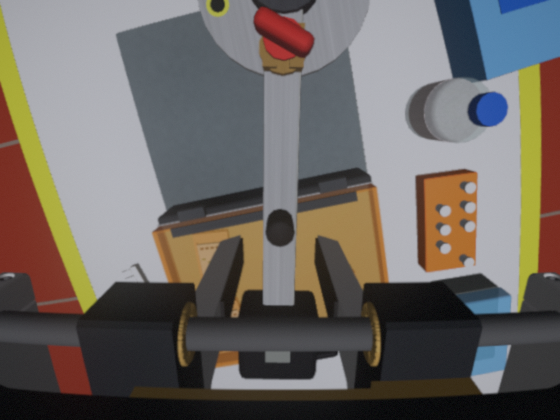

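>>> arm_command(
  series=[0.1, 0.07, -0.01, 0.5, 0, 0, 0, 0.1, 0, 0, 0.47, 0, 0, 0, 1, 0, 0, 0, 0, 0, 0, 1, 0, 0, 0, 0, 0, 0, 1, 0, 0, 0, 0, 0, 0],
  squeeze=15,
)

```text
clock: 8.4
tcp_pos: [0.58, 0.1261, 0.1952]
tool_rot: [3.14, 0.001, 1.383]
contact_force: [0.2, -0.4, 0.8]
gripper_width: 0.0195
```

```bash
python3 - <<'E'
from plan import *
st();o=telemetry.get_obs();pv=np.array([.6142,.2903]);p=np.array(o['tcp_pos'])
a0=np.arctan2(p[1]-pv[1],p[0]-pv[0]);r=np.hypot(*(p[:2]-pv));print('ang',np.degrees(a0),r)
plan([(pv[0]+r*np.cos(a0-d),pv[1]+r*np.sin(a0-d),p[2],o['tool_rot'][2]-d,1) for d in np.linspace(0,1.309,12)[1:]],1)
E
```

```text
t8.40 p [0.58   0.1261 0.1952] rpy [3.140e+00 1.000e-03 1.383e+00] F [ 0.2 -0.4  0.8] w 0.0195 q [ 0.1   0.31  1.48 -0.    1.35  0.29]
ang -101.75171361934181 0.16767942287005727
[1,0.03,-0.4,0,0.01,0.01,0.85,1,0.03,-0.4,0,0,0,0.85,1,0.03,-0.39,0,0,0,0.86,1,0.03,-0.4,0,0,0,0.85,1,0.03,-0.4,0,0,0,0.85]
[1,0.03,-0.4,0,0,0,0.85,1,0.04,-0.4,0,0,0,0.86,1,0.03,-0.39,0,0,0,0.85,1,0.03,-0.4,0,0,0,0.85,1,0.03,-0.4,0,0,0,0.85]
[1,0.03,-0.39,0,0,0,0.86]
11 rows end [0.4469 0.2806 0.1951]
```

>>> arm_command(
  series=[1, 0.03, -0.4, 0, 0, 0, 0.85, 1, 0.03, -0.4, 0, 0, 0, 0.85, 1, 0.03, -0.39, 0, 0, 0, 0.86],
)

```text
clock: 8.78
tcp_pos: [0.5255, 0.1484, 0.1951]
tool_rot: [3.138, -0.001, 1.021]
contact_force: [3.5, 2.3, -0.3]
gripper_width: 0.0197
```

>>> arm_command(
  series=[1, 0.03, -0.4, 0, 0, 0, 0.85, 1, 0.03, -0.4, 0, 0, 0, 0.85, 1, 0.03, -0.4, 0, 0, 0, 0.85, 1, 0.04, -0.4, 0, 0, 0, 0.86],
)

```text
clock: 9.28
tcp_pos: [0.4706, 0.2055, 0.1951]
tool_rot: [3.138, -0.002, 0.545]
contact_force: [4.5, -0.4, -1.8]
gripper_width: 0.0195
```

>>> arm_command(
  series=[1, 0.03, -0.39, 0, 0, 0, 0.85, 1, 0.03, -0.4, 0, 0, 0, 0.85, 1, 0.03, -0.4, 0, 0, 0, 0.85, 1, 0.03, -0.39, 0, 0, 0, 0.86, 1, 0, 0, 0, 0, 0, 0],
)

```text
clock: 9.9
tcp_pos: [0.4484, 0.282, 0.1952]
tool_rot: [3.142, -0.004, 0.075]
contact_force: [4.7, -0.6, 0.6]
gripper_width: 0.0195
```

```bash
python3 - <<'E'
from plan import *
st()
c=cap('top','t5.png');P=cloud(c)
m=(P[...,2]>.176)&(P[...,2]<.192)&(P[...,1]>.2)&(P[...,0]<.64);print(m.sum())
E
```

```text
t9.90 p [0.4484 0.282  0.1952] rpy [ 3.142 -0.004  0.075] F [ 4.7 -0.6  0.6] w 0.0195 q [ 0.43  0.21  1.62 -0.    1.31  1.93]
11175
```

```bash
python3 - <<'E'
import numpy as np
from scipy.optimize import least_squares
X=np.array([(.580,.1261),(.5255,.1484),(.4706,.2055),(.4484,.282)])
f=least_squares(lambda s:np.hypot(*(X-s[:2]).T)-.17,[.614,.29]);s=f.x;print(s,f.fun)
a=np.degrees(np.arctan2(*(X-s).T[::-1]));print(a,(a[0]-a[-1])%360)
E
```

```text
[0.61774268 0.29146369] [-0.00038379  0.00022318  0.00041339 -0.00039309]
[-102.85697657 -122.81256835 -149.70567531 -176.80136186] 73.9443852857952
```

>>> arm_command(
  series=[1, 0.02, -0.06, 0, 0, 0, 0.12, 0.1, 0, 0, 0, 0, 0, 0, 0.1, 0, 0, 0, 0, 0, 0, 0.1, 0, 0, -0.9, 0, 0, 0, 0.1, 0, 0, -0.9, 0, 0, 0],
)

```text
clock: 10.58
tcp_pos: [0.4453, 0.283, 0.2835]
tool_rot: [3.139, 0.007, 0.056]
contact_force: [0.8, 0.5, -0.6]
gripper_width: 0.042
```

```bash
python3 - <<'E'
from plan import *
st();c=cap('wrist','w6.png');P=cloud(c)
m=(P[...,2]>.205)&(P[...,2]<.225)&(np.hypot(P[...,0]-.447,P[...,1]-.284)<.03)
v,u=np.nonzero(m);X=ray(c,np.c_[u,v],.218);print(len(X),cv2.minEnclosingCircle((X[:,:2]*1000).astype(np.float32)))
plan([(.54,.286,.285,.6,1),(.565,.287,.265,1.1,1)],.3)
E
```

```text
t10.57 p [0.4453 0.283  0.2835] rpy [3.139 0.007 0.056] F [ 0.8  0.5 -0.6] w 0.0420 q [ 0.43  0.17  1.45 -0.    1.52  1.95]
519 ((445.85986328125, 284.56982421875), 10.986403465270996)
[0.3,0.37,0.01,0.02,0,-0.01,-0.78,0.3,0.36,0.06,0.03,0,-0.01,-0.78,0.3,0.35,0.09,0.02,0,0,-0.78,0.3,0.34,0.13,0.02,0,-0.01,-0.78,0.3,0.33,0.17,0.02,0,-0.01,-0.77]
[0.3,0.11,0.07,0.1,0,0,-0.9,0.3,0.09,0.08,0.1,0,0,-0.89,0.3,0.09,0.09,0.1,0,0,-0.9,0.3,0.07,0.1,0.1,0,0,-0.89]
9 rows end [0.565  0.2868 0.265 ]
```

>>> arm_command(
  series=[0.3, 0.37, 0.01, 0.02, 0, 0, -0.78, 0.3, 0.36, 0.06, 0.03, 0, 0, -0.78, 0.3, 0.35, 0.09, 0.02, 0, 0, -0.78, 0.3, 0.34, 0.13, 0.02, 0, 0, -0.78, 0.3, 0.33, 0.17, 0.02, 0, 0, -0.77],
)

```text
clock: 11.25
tcp_pos: [0.5378, 0.2848, 0.2769]
tool_rot: [-3.141, 0.006, 0.603]
contact_force: [0.0, -0.4, 0.2]
gripper_width: 0.0329
```

>>> arm_command(
  series=[0.3, 0.11, 0.07, 0.1, 0, 0, -0.9, 0.3, 0.09, 0.08, 0.1, 0, 0, -0.89, 0.3, 0.09, 0.09, 0.1, 0, 0, -0.9, 0.3, 0.07, 0.1, 0.1, 0, 0, -0.89, 0.3, 0, 0, 0, 0, 0, 0],
)

```text
clock: 11.88
tcp_pos: [0.5625, 0.2854, 0.2564]
tool_rot: [-3.138, 0.005, 1.098]
contact_force: [-0.1, -0.4, -0.9]
gripper_width: 0.0331
```

```bash
python3 - <<'E'
from plan import *
from wing import wing
st();c=cap('wrist','w7.png');wing(c,.244)
E
```

```text
t11.88 p [0.5625 0.2854 0.2564] rpy [-3.138  0.005  1.098] F [-0.1 -0.4 -0.9] w 0.0331 q [ 0.36  0.34  1.28 -0.    1.52  0.83]
wing 745 [271 212  18  49 745] [0.5646 0.2895 0.2436] [0.5647 0.2896 0.244 ] [564.1 289. ] [32.2 10.6] 63.33352279663086
```

View pics/w7.png

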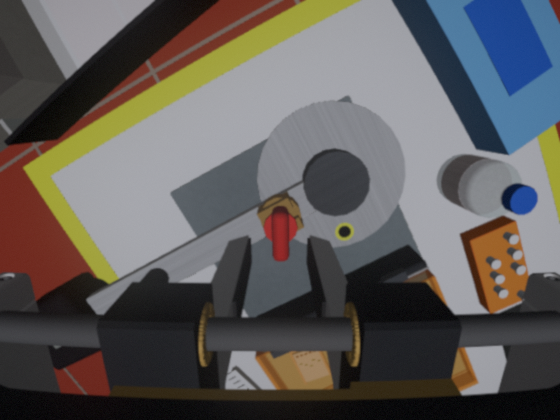

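>>> arm_command(
  series=[0.3, 0.08, 0, 0.35, 0, 0, 0, 0.3, 0, 0, 0.35, 0, 0, 0, 1, 0, 0, 0, 0, 0, 0, 1, 0, 0, 0, 0, 0, 0, 1, 0, 0, -0.05, 0, 0, 0],
  squeeze=25,
)

```text
clock: 12.55
tcp_pos: [0.5653, 0.2893, 0.2252]
tool_rot: [-3.141, 0.003, 1.099]
contact_force: [1.3, -0.4, -7.7]
gripper_width: 0.011
```

>>> arm_command(
  series=[1, 0, 0, 0, 0, 0, 0.8, 1, 0, 0, 0, 0, 0, 0.8, 1, 0, 0, 0, 0, 0, 0.8, 1, 0, 0, 0, 0, 0, 0.8, 1, 0, 0, 0, 0, 0, 0.8],
)

```text
clock: 13.18
tcp_pos: [0.5662, 0.2885, 0.2246]
tool_rot: [3.139, 0.002, 0.536]
contact_force: [3.1, -2.2, -7.4]
gripper_width: 0.0107
```

>>> arm_command(
  series=[1, 0, 0, 0, 0, 0, 0.8, 1, 0, 0, 0, 0, 0, 0.8, 1, 0, 0, 0, 0, 0, 0.8, 1, 0, 0, 0, 0, 0, 0.8, 1, 0, 0, 0, 0, 0, 0.45],
)

```text
clock: 13.8
tcp_pos: [0.5665, 0.288, 0.2243]
tool_rot: [3.137, 0.001, 0.028]
contact_force: [4.3, -2.1, -8.3]
gripper_width: 0.0106
```

>>> arm_command(
  series=[1, 0, 0, 0, 0, 0, 0],
)

```text
clock: 13.92
tcp_pos: [0.5664, 0.2881, 0.2245]
tool_rot: [3.138, 0.001, 0.031]
contact_force: [4.0, -3.8, -7.7]
gripper_width: 0.0108
```

>>> arm_command(
  series=[1, 0, 0, 0.1, 0, 0, 0, 1, 0, 0, 0.1, 0, 0, 0, 1, 0, 0, 0.06, 0, 0, 0, 1, 0, 0, 0, 0, 0, 0],
)

```text
clock: 14.42
tcp_pos: [0.5656, 0.2876, 0.2169]
tool_rot: [3.138, -0.002, 0.032]
contact_force: [-0.9, -6.6, 12.5]
gripper_width: 0.0109
```

>>> arm_command(
  series=[0.3, 0, 0, 0, 0, 0, 0, 0.3, 0, 0, 0, 0, 0, 0, 0.3, 0, 0, -0.7, 0, 0, 0, 0.3, 0, 0, 0, 0, 0, 0],
)

```text
clock: 14.92
tcp_pos: [0.5663, 0.2906, 0.2498]
tool_rot: [-3.141, -0.003, 0.032]
contact_force: [-0.4, 0.4, -0.3]
gripper_width: 0.0329
```

```bash
python3 - <<'E'
from plan import *
from wing import wing
st();c=cap('wrist','w8.png');wing(c,.2325);wing(c,.242)
E
```

```text
t14.93 p [0.5663 0.2906 0.2498] rpy [-3.141e+00 -3.000e-03  3.200e-02] F [-0.4  0.4 -0.3] w 0.0329 q [ 0.36  0.35  1.29 -0.    1.5   1.9 ]
wing 683 [276 218  17  46 683] [0.5658 0.2877 0.2324] [0.5659 0.2877 0.2325] [564.8 287.8] [31.1 10.4] 1.838074803352356Traceback (most recent call last):
  File "<stdin>", line 3, in <module>
  File "wing.py", line 5, in wing
    k,l,s,_=cv2.connectedComponentsWithStats(m.astype(np.uint8));i=1+np.argmax(s[1:,4]);v,u=np.nonzero(l==i)
                                                                     ~~~~~~~~~^^^^^^^^^
    return _wrapfunc(a, 'argmax', axis=axis, out=out, **kwds)
    return bound(*args, **kwds)
ValueError: attempt to get argmax of an empty sequence
```

```bash
python3 - <<'E'
from plan import *
plan([(.566,.27,.29,.03,1),(.558,-.052,.23,.02,1)],.3)
E
```

```text
[0.3,0,0.4,-0.84,0,0,0.01,0.3,-0.04,0.8,0.15,0,0,0.01,0.3,-0.05,0.81,0.15,0,0,0.01,0.3,-0.04,0.8,0.15,0,0,0.01,0.3,-0.04,0.81,0.15,0,0,0.01]
[0.3,-0.04,0.8,0.15,0,0,0.01,0.3,-0.04,0.81,0.15,0,0,0,0.3,-0.04,0.8,0.15,0,0,0.01,0.3,-0.04,0.81,0.15,0,0,0.01]
9 rows end [ 0.5578 -0.0522  0.2302]
```

>>> arm_command(
  series=[0.3, 0, 0.4, -0.84, 0, 0, 0.01, 0.3, -0.04, 0.8, 0.15, 0, 0, 0.01, 0.3, -0.05, 0.81, 0.15, 0, 0, 0.01, 0.3, -0.04, 0.8, 0.15, 0, 0, 0.01, 0.3, -0.04, 0.81, 0.15, 0, 0, 0.01],
)

```text
clock: 15.6
tcp_pos: [0.5607, 0.1074, 0.2578]
tool_rot: [3.14, 0.005, 0.025]
contact_force: [0.4, -0.5, -0.1]
gripper_width: 0.0331
```

>>> arm_command(
  series=[0.3, -0.04, 0.8, 0.15, 0, 0, 0.01, 0.3, -0.04, 0.81, 0.15, 0, 0, 0, 0.3, -0.04, 0.8, 0.15, 0, 0, 0.01, 0.3, -0.04, 0.81, 0.15, 0, 0, 0, 0.3, 0, 0, 0, 0, 0, 0],
)

```text
clock: 16.23
tcp_pos: [0.5561, -0.0548, 0.2278]
tool_rot: [3.14, 0.006, 0.018]
contact_force: [-0.6, 1.1, -0.2]
gripper_width: 0.0331
```

```bash
python3 - <<'E'
from plan import *
st();c=cap('wrist','w9.png');P=cloud(c)
V=c['color'].max(-1)
m=(P[...,2]>.12)&(P[...,2]<.145)&(V<90)&(abs(P[...,1]+.055)<.04)&(abs(P[...,0]-.56)<.08)
v,u=np.nonzero(m);X=ray(c,np.c_[u,v],.133);print(len(X),X.mean(0),cv2.minAreaRect((X[:,:2]*1000).astype(np.float32)),np.median(P[m][:,2]))
E
```

```text
t16.23 p [ 0.5561 -0.0548  0.2278] rpy [3.14  0.006 0.018] F [-0.6  1.1 -0.2] w 0.0331 q [-0.22  0.24  1.5  -0.    1.41  1.33]
1189 [ 0.56258497 -0.05186236  0.133     ] ((560.8271484375, -51.70928955078125), (99.12144470214844, 9.092738151550293), 1.1259067058563232) 0.13585091442036912
```

View pics/w9.png

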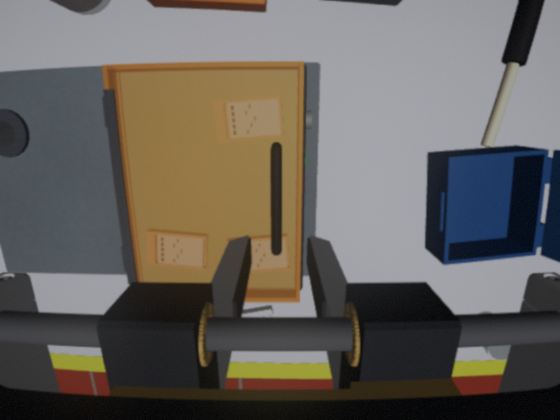

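The wrist view shows the handle bar at (276,198). Three cassettes are visible through the cover at (253,118), (180,250) and (268,253). I'll grip the bar now.

>>> arm_command(
  series=[0.3, 0.07, -0.06, 0.8, 0, 0, 0, 0.3, 0, 0, 0.8, 0, 0, 0, 0.3, 0, 0, 0.71, 0, 0, 0, 1, 0, 0, 0, 0, 0, 0, 1, 0, 0, 0, 0, 0, 0],
  squeeze=12,
)

```text
clock: 16.9
tcp_pos: [0.5614, -0.0495, 0.1156]
tool_rot: [3.14, 0.0, 0.022]
contact_force: [-0.7, 0.2, 0.3]
gripper_width: 0.0163
```

>>> arm_command(
  series=[1, 0, 0, 0, 0, 0, 0],
)

```text
clock: 17.02
tcp_pos: [0.5616, -0.0522, 0.1165]
tool_rot: [3.135, -0.001, 0.023]
contact_force: [-1.4, -4.4, -0.3]
gripper_width: 0.0099
```

```bash
python3 - <<'E'
from plan import *
st();o=telemetry.get_obs();p=np.array(o['tcp_pos']);th=.02
# handle grasp point starts at a=161.3deg about hinge, r=.174
a0=np.arctan2(56,-165);r=.174;W=[]
for d in np.linspace(0,1.70,16)[1:]:
    dy=r*(np.cos(a0-d)-np.cos(a0));dz=r*(np.sin(a0-d)-np.sin(a0))
    W.append((p[0]-np.sin(th)*dy,p[1]+np.cos(th)*dy,p[2]+dz,o['tool_rot'][2],1))
plan(W,1)
E
```

```text
t17.02 p [ 0.5616 -0.0522  0.1165] rpy [ 3.135e+00 -1.000e-03  2.300e-02] F [-1.4 -4.4 -0.3] w 0.0099 q [-0.21  0.32  1.67 -0.01  1.15  1.34]
[1,0,-0.15,-0.37,0.05,0,0,1,0,-0.18,-0.34,0,0,0,1,0,-0.23,-0.33,0,0,0,1,0,-0.26,-0.29,0,0,0,1,0,-0.29,-0.27,0,0,0]
[1,0.01,-0.32,-0.22,0,0,0,1,0,-0.35,-0.2,0,0,0,1,0,-0.36,-0.15,0,0,0,1,0,-0.38,-0.11,0,0,0,1,0,-0.39,-0.06,0,0,0]
[1,0,-0.39,-0.02,0,0,0,1,0,-0.4,0.02,0,0,0,1,0,-0.39,0.07,0,0,0,1,0,-0.37,0.11,0,0,0,1,0,-0.37,0.15,0,0,0]
15 rows end [0.5566 0.1894 0.217 ]
```

>>> arm_command(
  series=[1, 0, -0.15, -0.37, 0, 0, 0, 1, 0, -0.18, -0.34, 0, 0, 0, 1, 0, -0.23, -0.33, 0, 0, 0, 1, 0, -0.26, -0.29, 0, 0, 0, 1, 0, -0.29, -0.27, 0, 0, 0],
)

```text
clock: 17.65
tcp_pos: [0.5606, 0.0031, 0.1978]
tool_rot: [3.134, -0.002, 0.021]
contact_force: [-0.2, -5.0, 2.0]
gripper_width: 0.0095
```

>>> arm_command(
  series=[1, 0.01, -0.32, -0.22, 0, 0, 0, 1, 0, -0.35, -0.2, 0, 0, 0, 1, 0, -0.36, -0.15, 0, 0, 0, 1, 0, -0.38, -0.11, 0, 0, 0, 1, 0, -0.39, -0.06, 0, 0, 0],
)

```text
clock: 18.27
tcp_pos: [0.5594, 0.096, 0.2343]
tool_rot: [3.139, -0.003, 0.021]
contact_force: [0.7, -1.8, 1.3]
gripper_width: 0.0094
```

>>> arm_command(
  series=[1, 0, -0.39, -0.02, 0, 0, 0, 1, 0, -0.4, 0.02, 0, 0, 0, 1, 0, -0.39, 0.07, 0, 0, 0, 1, 0, -0.37, 0.11, 0, 0, 0, 1, 0, -0.37, 0.15, 0, 0, 0],
)

```text
clock: 18.9
tcp_pos: [0.5568, 0.1927, 0.2137]
tool_rot: [3.139, 0.001, 0.021]
contact_force: [6.2, -1.0, -1.6]
gripper_width: 0.0096
```

>>> arm_command(
  series=[1, 0, 0, 0, 0, 0, 0],
)

```text
clock: 19.02
tcp_pos: [0.5567, 0.194, 0.2131]
tool_rot: [3.141, 0.002, 0.023]
contact_force: [5.5, 1.0, 1.8]
gripper_width: 0.0093
```

>>> arm_command(
  series=[1, 0, -0.2, 0.11, 0, 0, 0, 0.5, 0, 0, 0, 0, 0, 0, 0.5, 0, 0, 0, 0, 0, 0, 0.5, 0, 0, 0, 0, 0, 0],
)

```text
clock: 19.52
tcp_pos: [0.5549, 0.2013, 0.2087]
tool_rot: [3.139, 0.004, 0.021]
contact_force: [-0.4, -0.0, 0.6]
gripper_width: 0.023
```

>>> arm_command(
  series=[0.5, 0, -0.02, -0.4, 0, 0, 0, 0.5, 0, -0.02, -0.8, 0, 0, 0, 0.5, 0, 0, -0.9, 0, 0, 0],
)

```text
clock: 19.9
tcp_pos: [0.5551, 0.2033, 0.3146]
tool_rot: [3.139, 0.005, 0.021]
contact_force: [1.1, -0.3, -0.1]
gripper_width: 0.0231
```

```bash
python3 - <<'E'
from plan import *
st()
c=cap('scene','s10.png')
plan([(.50,.02,.30,.02,1)],.0)
E
```

```text
t19.90 p [0.5551 0.2033 0.3146] rpy [3.139 0.005 0.021] F [ 1.1 -0.3 -0.1] w 0.0231 q [ 0.23  0.27  1.26 -0.    1.63  1.78]
[0,-0.25,0.73,0.08,0,-0.01,0,0,-0.25,0.73,0.09,0,-0.01,0,0,-0.24,0.73,0.09,0,-0.01,0,0,-0.25,0.73,0.08,0,-0.02,0,0,-0.25,0.74,0.09,0,-0.01,0.01]
5 rows end [0.4999 0.0198 0.2999]
```

View pics/s10.png

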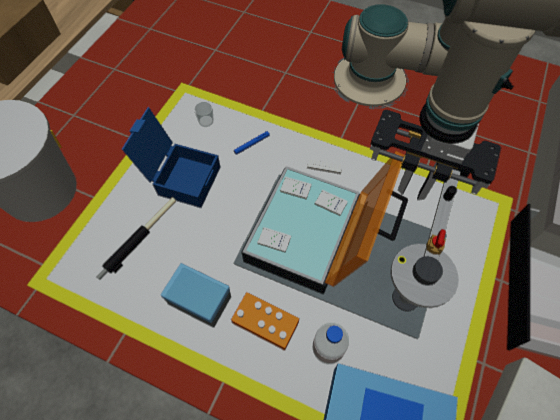

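The scene view shows the cover leaning open and the arm swung out. Three white cassettes sit on the platen at (295,187), (330,203) and (274,240).

>>> arm_command(
  series=[0, -0.25, 0.73, 0.08, 0, 0, 0, 0, -0.25, 0.73, 0.09, 0, 0, 0, 0, -0.24, 0.73, 0.09, 0, 0, 0, 0, -0.25, 0.73, 0.08, 0, -0.01, 0, 0, -0.25, 0.74, 0.09, 0, 0, 0],
)

```text
clock: 20.58
tcp_pos: [0.4969, 0.0182, 0.2929]
tool_rot: [3.14, 0.004, 0.021]
contact_force: [0.0, -1.1, -0.1]
gripper_width: 0.0472
```

>>> arm_command(
  series=[0, 0, 0, 0, 0, 0, 0],
)

```text
clock: 20.7
tcp_pos: [0.4965, 0.0175, 0.2929]
tool_rot: [3.139, 0.005, 0.017]
contact_force: [-0.3, 0.6, 0.1]
gripper_width: 0.047
```

```bash
cat > cas.py <<'E'
from plan import *
def cas(c,zt=.08,f=None):
    hsv=cv2.cvtColor(c['color'],cv2.COLOR_BGR2HSV);H,S,V=[hsv[...,i].astype(int) for i in range(3)]
    P=cloud(c);X=P[...,0]-.56;Y=P[...,1]-.0185
    m=(S<45)&(V>110)&(P[...,2]>zt-.008)&(P[...,2]<zt+.008)&(abs(X)<.115)&(abs(Y)<.085)
    m=cv2.morphologyEx(m.astype(np.uint8),cv2.MORPH_CLOSE,np.ones((7,7)));m=cv2.morphologyEx(m,cv2.MORPH_OPEN,np.ones((5,5)))
    for k in cv2.findContours(m,cv2.RETR_EXTERNAL,cv2.CHAIN_APPROX_NONE)[0]:
        if cv2.contourArea(k)<250: continue
        Q=ray(c,k.reshape(-1,2),zt);r=cv2.minAreaRect((Q[:,:2]*1000).astype(np.float32));(w,h),a=r[1],r[2]
        if w>h: a-=90   # angle of short side (jaw) from world x
        a=(a+90)%180-90
        print('cas',np.round(r[0],1),np.round([w,h],1),'short-side angle',round(a,1),'px',k.reshape(-1,2).mean(0).round(),'z',np.nanmedian(P[...,2][tuple(np.r_[[k.reshape(-1,2).mean(0)[::-1].astype(int)]].T)]).round(4))
if __name__=='__main__':
    st();c=cap('wrist',sys.argv[1]);cas(c)
E
python3 cas.py w11.png
python3 - <<'E'
from h import *
c=dict(np.load('scene0.npz'));P=cloud(c);hsv=cv2.cvtColor(c['color'],cv2.COLOR_BGR2HSV);H,S,V=[hsv[...,i].astype(int) for i in range(3)]
m=(H>100)&(H<125)&(S>130)&(abs(P[...,0]-.54)<.12)&(P[...,1]<-.2)&(P[...,1]>-.36)&(P[...,2]>.048)&(P[...,2]<.062)
Q=P[m];print(cv2.minAreaRect((Q[:,:2]*1000).astype(np.float32)))
c=dict(np.load('top0.npz'));P=cloud(c);hsv=cv2.cvtColor(c['color'],cv2.COLOR_BGR2HSV);H,S,V=[hsv[...,i].astype(int) for i in range(3)]
m=(H>100)&(H<125)&(S>130)&(abs(P[...,0]-.54)<.12)&(P[...,1]<-.2)&(P[...,1]>-.40)&(P[...,2]<.062)
Q=P[m];print(len(Q),cv2.minAreaRect((Q[:,:2]*1000).astype(np.float32)))
m&=(P[...,2]<.012);Q=P[m];print(len(Q),cv2.minAreaRect((Q[:,:2]*1000).astype(np.float32)))
E
```

```text
t20.70 p [0.4965 0.0175 0.2929] rpy [3.139 0.005 0.017] F [-0.3  0.6  0.1] w 0.0470 q [-0.1   0.12  1.49 -0.    1.53  1.45]
cas [487.2 -32.6] [42.3 66. ] short-side angle 6.2 px [319. 190.] z 0.0804
cas [490.6  57.6] [66.8 41.5] short-side angle -4.1 px [246. 186.] z 0.0808
cas [630.2 -22.3] [41.9 65.9] short-side angle 5.1 px [316.  66.] z 0.08
((538.84521484375, -304.6070251464844), (133.12435913085938, 122.8010025024414), 6.378780364990234)
360 ((536.0637817382812, -310.91717529296875), (126.30626678466797, 120.37527465820312), 6.5647454261779785)
300 ((537.5111083984375, -315.2528076171875), (113.1031494140625, 92.75080871582031), 6.367288589477539)
```

View pics/w11.png

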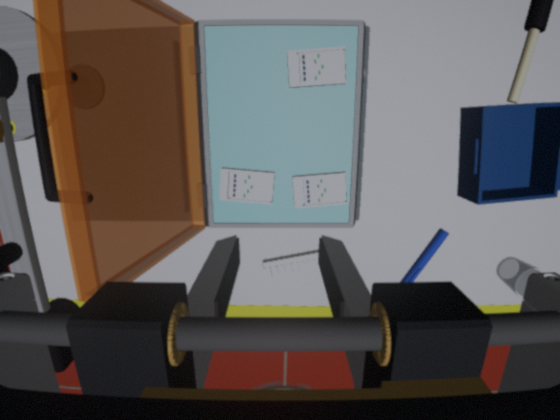

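```bash
python3 - <<'E'
from plan import *
plan([(.487,-.0326,.13,1.679,1),(.487,-.0326,.0735,1.679,3)],-.2)
E
```

```text
[-0.2,-0.02,0.08,0.25,0,0,-0.91,-0.2,-0.02,0.07,0.25,0,0,-0.92,-0.2,-0.04,0.08,0.25,0,0.01,-0.91,-0.2,-0.04,0.06,0.25,0,0,-0.92,-0.2,-0.06,0.06,0.26,-0.01,0,-0.91]
[-0.2,-0.06,0.06,0.25,0,0,-0.92,-0.2,-0.06,0.04,0.25,0,0,-0.91,-0.2,-0.07,0.04,0.25,0,0.01,-0.92,-0.2,-0.08,0.02,0.25,0,0,-0.91,-0.2,-0.08,0.02,0.25,0,0,-0.92]
[-0.2,-0.08,0.01,0.25,0,0,-0.91,-0.2,-0.08,-0.01,0.25,0,0,-0.92,-0.2,-0.08,-0.01,0.25,-0.01,0.01,-0.91,-0.2,0,0,0.38,0,0,0,-0.2,0,0,0.38,0,0,0]
[-0.2,0,0,0.37,0,0,0]
16 rows end [ 0.4872 -0.0327  0.0737]
```

>>> arm_command(
  series=[-0.2, -0.02, 0.08, 0.25, 0, 0, -0.91, -0.2, -0.02, 0.07, 0.25, 0, 0, -0.92, -0.2, -0.04, 0.08, 0.25, 0, 0.01, -0.91, -0.2, -0.04, 0.06, 0.25, 0, 0, -0.92, -0.2, -0.06, 0.06, 0.26, 0, 0, -0.91],
)

```text
clock: 21.38
tcp_pos: [0.4942, 0.0008, 0.2298]
tool_rot: [-3.141, 0.002, 0.665]
contact_force: [-0.5, 0.1, -0.3]
gripper_width: 0.0564
```

>>> arm_command(
  series=[-0.2, -0.06, 0.06, 0.25, 0, 0, -0.92, -0.2, -0.06, 0.04, 0.25, 0, 0, -0.91, -0.2, -0.07, 0.04, 0.25, 0, 0.01, -0.92, -0.2, -0.08, 0.02, 0.25, 0, 0, -0.91, -0.2, -0.08, 0.02, 0.25, 0, 0, -0.92],
)

```text
clock: 22.0
tcp_pos: [0.4906, -0.0191, 0.1673]
tool_rot: [-3.141, -0.0, 1.304]
contact_force: [-0.7, -0.4, 0.4]
gripper_width: 0.0563
```

>>> arm_command(
  series=[-0.2, -0.08, 0.01, 0.25, 0, 0, -0.91, -0.2, -0.08, -0.01, 0.25, 0, 0, -0.92, -0.2, -0.08, -0.01, 0.25, 0, 0.01, -0.91, -0.2, 0, 0, 0, 0, 0, 0],
)

```text
clock: 22.5
tcp_pos: [0.4875, -0.0311, 0.1294]
tool_rot: [-3.139, -0.002, 1.68]
contact_force: [0.2, -0.3, 0.6]
gripper_width: 0.0564
```

```bash
python3 cas.py w12.png; python3 - <<'E'
from plan import *
c=cap('wrist');hsv=cv2.cvtColor(c['color'],cv2.COLOR_BGR2HSV);print(proj(c,[[.487,-.0326,.08]]))
plan([(.487,-.0326,.0735,1.679,3)],-.2)
E
```

```text
t22.50 p [ 0.4875 -0.0311  0.1294] rpy [-3.139e+00 -2.000e-03  1.680e+00] F [ 0.2 -0.3  0.6] w 0.0564 q [-0.21  0.21  1.8   0.    1.14 -0.32]
cas [631.1 -22.4] [40.  63.6] short-side angle 5.4 px [466. 232.] z 0.08
cas [486.4 -32.7] [40.2 63.6] short-side angle 5.9 px [278. 225.] z 0.0801
cas [490.2  57.6] [66.4 41. ] short-side angle -4.1 px [298. 100.] z 0.0807
[[277.7853687  226.23269607]]
[-0.2,-0.01,-0.01,0.38,0,0,0,-0.2,0,-0.01,0.38,0,-0.01,0.01,-0.2,-0.01,-0.01,0.38,0,0,0]
3 rows end [ 0.4869 -0.0325  0.0735]
```

>>> arm_command(
  series=[-0.2, -0.01, -0.01, 0.38, 0, 0, 0, -0.2, -0.01, -0.01, 0.38, 0, 0, 0, -0.2, 0, 0, 0.36, 0, 0, 0, 1, 0, 0, 0, 0, 0, 0, 1, 0, 0, 0, 0, 0, 0],
  squeeze=20,
)

```text
clock: 23.22
tcp_pos: [0.4877, -0.0331, 0.0751]
tool_rot: [3.141, -0.001, 1.681]
contact_force: [0.7, -0.4, 0.4]
gripper_width: 0.0397
```

>>> arm_command(
  series=[1, 0, 0, 0, 0, 0, 0, 1, 0, 0, -0.5, 0, 0, 0, 1, 0, 0, -0.9, 0, 0, 0, 1, 0, 0, -0.9, 0, 0, 0],
)

```text
clock: 23.72
tcp_pos: [0.4869, -0.0333, 0.1909]
tool_rot: [-3.141, -0.001, 1.681]
contact_force: [0.8, 0.6, -0.5]
gripper_width: 0.0397
```

```bash
python3 - <<'E'
from plan import *
st()
plan([(.539,-.29,.20,1.571+.111,1)],1)
E
```

```text
t23.73 p [ 0.4869 -0.0333  0.1909] rpy [-3.141e+00 -1.000e-03  1.681e+00] F [ 0.8  0.6 -0.5] w 0.0397 q [-0.21  0.15  1.7   0.    1.28 -0.32]
[1,-0.87,0.08,-0.03,0,0,0,1,-0.87,0.08,-0.03,0,0,0,1,-0.87,0.08,-0.03,0,0,0,1,-0.87,0.07,-0.03,0,0,0,1,-0.87,0.08,-0.04,0,-0.01,-0.01]
[1,-0.87,0.08,-0.03,0,0,0]
6 rows end [ 0.5391 -0.2901  0.2002]
```

>>> arm_command(
  series=[1, -0.87, 0.08, -0.03, 0, 0, 0, 1, -0.87, 0.08, -0.03, 0, 0, 0, 1, -0.87, 0.08, -0.03, 0, 0, 0, 1, -0.87, 0.07, -0.03, 0, 0, 0, 1, -0.87, 0.08, -0.04, 0, 0, 0],
)

```text
clock: 24.35
tcp_pos: [0.5307, -0.2488, 0.1977]
tool_rot: [-3.141, -0.001, 1.681]
contact_force: [0.3, -0.1, -0.2]
gripper_width: 0.0397
```

>>> arm_command(
  series=[1, -0.8, 0.08, -0.03, 0, 0, 0, 1, 0, 0, 0, 0, 0, 0],
)

```text
clock: 24.6
tcp_pos: [0.5393, -0.2895, 0.1985]
tool_rot: [-3.141, 0.0, 1.678]
contact_force: [0.8, 0.4, -0.8]
gripper_width: 0.0396
```

```bash
cat > box.py <<'E'
from plan import *
def box(c):
    P=cloud(c);hsv=cv2.cvtColor(c['color'],cv2.COLOR_BGR2HSV);H,S,V=[hsv[...,i].astype(int) for i in range(3)]
    m=(H>100)&(H<125)&(S>120)&(abs(P[...,0]-.54)<.1)&(P[...,1]<-.22)&(P[...,1]>-.37)&(P[...,2]>.045)&(P[...,2]<.066)
    v,u=np.nonzero(cv2.morphologyEx(m.astype(np.uint8),cv2.MORPH_OPEN,np.ones((2,2))));Q=ray(c,np.c_[u,v],.056);r=cv2.minAreaRect((Q[:,:2]*1000).astype(np.float32))
    print('box rim',len(Q),np.round(r[0],1),np.round(r[1],1),r[2]); return r
if __name__=='__main__':
    st();c=cap('wrist',sys.argv[1]);box(c)
E
python3 box.py w13.png
```

```text
t24.60 p [ 0.5393 -0.2895  0.1985] rpy [-3.141  0.     1.678] F [ 0.8  0.4 -0.8] w 0.0396 q [-0.61  0.34  1.43 -0.    1.37 -0.71]
box rim 1310 [ 537.2 -295.6] [127.7 101.4] 6.388324737548828
```

View pics/w13.png

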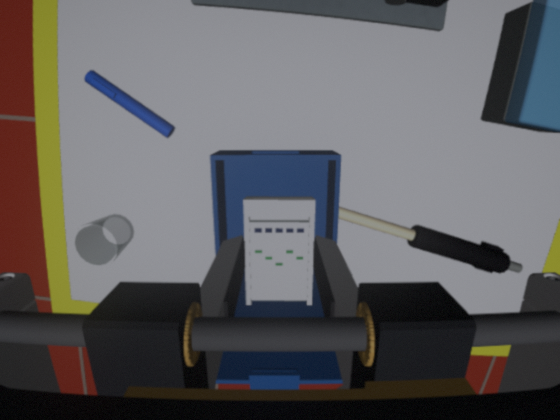

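The cassette is held straight. The box is below it, with its +y rim at row 152. The box centre works out to (538, -305) mm, turned 6.4°.

```bash
python3 - <<'E'
from plan import *
plan([(.5383,-.3048,.12,1.682,1),(.5383,-.3048,.0125,1.682,5)],1)
E
```

```text
[1,-0.17,-0.02,0.78,0,-0.01,-0.01,1,-0.17,-0.02,0.79,-0.01,0,-0.01,1,0,0,0.43,0,0,0,1,0,0,0.43,0,0,0,1,0,0,0.43,0,0,0]
[1,0,0,0.43,0,0,0,1,0,-0.01,0.43,0,0,0]
7 rows end [ 0.538  -0.3046  0.0124]
```

>>> arm_command(
  series=[1, -0.16, -0.02, 0.78, 0, 0, 0, 1, -0.16, -0.01, 0.79, 0, 0, 0, 1, 0, 0, 0.43, 0, 0, 0, 1, 0, 0, 0.43, 0, 0, 0, 1, 0, 0, 0.43, 0, 0, 0],
)

```text
clock: 25.28
tcp_pos: [0.5387, -0.3008, 0.0552]
tool_rot: [-3.141, -0.002, 1.682]
contact_force: [-0.2, 0.3, -0.5]
gripper_width: 0.0398
```

>>> arm_command(
  series=[1, 0, 0, 0.43, 0, 0, 0, 1, 0, 0, 0.38, 0, 0, 0, 1, 0, 0, 0, 0, 0, 0],
)

```text
clock: 25.65
tcp_pos: [0.5377, -0.3003, 0.014]
tool_rot: [-3.138, -0.004, 1.682]
contact_force: [0.1, 0.6, 0.2]
gripper_width: 0.0395
```

>>> arm_command(
  series=[1, 0, 0, 0.04, 0, 0, 0, -0.1, 0, 0, 0, 0, 0, 0, -0.1, 0, 0, 0, 0, 0, 0, -0.1, 0, 0, -0.6, 0, 0, 0, -0.1, 0, 0, -1, 0, 0, 0],
)

```text
clock: 26.28
tcp_pos: [0.5377, -0.3019, 0.0923]
tool_rot: [-3.137, -0.004, 1.681]
contact_force: [0.7, 0.1, 0.7]
gripper_width: 0.0518
```

```bash
python3 - <<'E'
from plan import *
st()
p=plan([(.54,-.29,.16,1.68,1),(.63,-.05,.19,1.571+.09,1)],-.2)
E
```

```text
t26.27 p [ 0.5377 -0.3019  0.0923] rpy [-3.137 -0.004  1.681] F [0.7 0.1 0.7] w 0.0518 q [-0.62  0.42  1.58  0.    1.15 -0.73]
[-0.2,0.12,0.03,-0.68,-0.02,-0.01,0,-0.2,0.12,0.04,-0.67,-0.01,-0.02,0.01,-0.2,0.76,0.38,-0.1,0,0,0.02,-0.2,0.76,0.39,-0.1,0,0,0.02,-0.2,0.77,0.38,-0.1,0,0,0.03]
[-0.2,0.76,0.38,-0.1,0,0,0.02,-0.2,0.77,0.37,-0.1,0,0,0.02,-0.2,0.77,0.37,-0.11,0,0,0.02]
8 rows end [ 0.6298 -0.0499  0.1902]
```

>>> arm_command(
  series=[-0.2, 0.12, 0.03, -0.68, -0.02, -0.01, 0, -0.2, 0.12, 0.04, -0.67, 0, -0.02, 0, -0.2, 0.76, 0.38, -0.1, 0, 0, 0.02, -0.2, 0.76, 0.39, -0.1, 0, 0, 0.02, -0.2, 0.77, 0.38, -0.1, 0, 0, 0.03],
)

```text
clock: 26.9
tcp_pos: [0.5863, -0.1693, 0.1759]
tool_rot: [3.139, 0.004, 1.671]
contact_force: [0.1, -0.8, 0.3]
gripper_width: 0.0561
```

>>> arm_command(
  series=[-0.2, 0.76, 0.38, -0.1, 0, 0, 0.02, -0.2, 0.77, 0.37, -0.1, 0, 0, 0.02, -0.2, 0.77, 0.37, -0.11, 0, 0, 0.02, -0.2, 0, 0, 0, 0, 0, 0],
)

```text
clock: 27.4
tcp_pos: [0.6313, -0.0476, 0.1911]
tool_rot: [3.138, 0.003, 1.667]
contact_force: [-0.5, -0.6, -0.4]
gripper_width: 0.0568
```

```bash
python3 cas.py w14.png;  python3 - <<'E'
from plan import *
plan([(.6308,-.0224,.13,1.571+.091,1),(.6308,-.0224,.0735,1.571+.091,3)],-.2)
E
```

```text
t27.40 p [ 0.6313 -0.0476  0.1911] rpy [3.138e+00 3.000e-03 1.667e+00] F [-0.5 -0.6 -0.4] w 0.0568 q [-0.18  0.37  1.4  -0.    1.37 -0.28]
cas [630.4 -22.5] [40.3 64.3] short-side angle 5.4 px [280. 176.] z 0.0805
cas [489.8  57.6] [66.3 40.3] short-side angle -4.1 px [127.  70.] z 0.0787
[-0.2,0.27,0.03,0.61,0.01,0.01,0.01,-0.2,0.27,0.02,0.6,0.01,0.02,0.02,-0.2,0,0,0.38,0,0,0,-0.2,0,0,0.38,0,0,0,-0.2,0,0,0.37,0,0,0]
5 rows end [ 0.6306 -0.0224  0.0736]
```

>>> arm_command(
  series=[-0.2, 0.27, 0.03, 0.61, 0.01, 0.01, 0.01, -0.2, 0.27, 0.02, 0.6, 0.01, 0.02, 0.02, -0.2, 0, 0, 0.38, 0, 0, 0, -0.2, 0, 0, 0.38, 0, 0, 0, -0.2, 0, 0, 0.35, 0, 0, 0],
)

```text
clock: 28.08
tcp_pos: [0.6299, -0.0247, 0.0735]
tool_rot: [-3.14, -0.001, 1.658]
contact_force: [-1.0, -0.5, -0.2]
gripper_width: 0.0568
```

>>> arm_command(
  series=[1, 0, 0, 0, 0, 0, 0, 1, 0, 0, 0, 0, 0, 0, 1, 0, 0, 0, 0, 0, 0],
)

```text
clock: 28.45
tcp_pos: [0.6309, -0.0235, 0.0751]
tool_rot: [3.141, -0.001, 1.659]
contact_force: [-0.1, -1.0, -0.0]
gripper_width: 0.0396
```

>>> arm_command(
  series=[1, 0, 0, -0.5, 0, 0, 0, 1, 0, 0, -0.9, 0, 0, 0, 1, 0, 0, -0.9, 0, 0, 0],
)

```text
clock: 28.82
tcp_pos: [0.6305, -0.0233, 0.1909]
tool_rot: [-3.141, -0.001, 1.659]
contact_force: [0.5, -0.2, -1.1]
gripper_width: 0.0397
```

```bash
python3 - <<'E'
from plan import *
st()
plan([(.539,-.295,.15,1.682,1)],1)
E
```

```text
t28.82 p [ 0.6305 -0.0233  0.1909] rpy [-3.141e+00 -1.000e-03  1.659e+00] F [ 0.5 -0.2 -1.1] w 0.0397 q [-0.15  0.37  1.4   0.    1.37 -0.24]
[1,-0.88,-0.38,0.14,0,0,-0.03,1,-0.87,-0.39,0.13,0,0,-0.02,1,-0.87,-0.39,0.14,0,0,-0.03,1,-0.87,-0.39,0.13,0,0,-0.03,1,-0.87,-0.4,0.14,0,-0.01,-0.03]
[1,-0.87,-0.4,0.14,-0.01,0,-0.02]
6 rows end [ 0.5391 -0.295   0.1498]
```

>>> arm_command(
  series=[1, -0.88, -0.38, 0.14, 0, 0, -0.03, 1, -0.87, -0.39, 0.13, 0, 0, -0.02, 1, -0.87, -0.39, 0.14, 0, 0, -0.03, 1, -0.87, -0.39, 0.13, 0, 0, -0.03, 1, -0.87, -0.4, 0.14, 0, 0, -0.03],
)

```text
clock: 29.45
tcp_pos: [0.554, -0.2511, 0.1558]
tool_rot: [3.141, -0.0, 1.679]
contact_force: [0.9, 0.2, -1.0]
gripper_width: 0.0397
```

>>> arm_command(
  series=[1, -0.9, -0.4, 0.14, 0, 0, -0.02, 1, -0.1, 0, 0, 0, 0, 0, 1, 0, 0, 0, 0, 0, 0],
)

```text
clock: 29.82
tcp_pos: [0.54, -0.3015, 0.1485]
tool_rot: [-3.141, -0.001, 1.68]
contact_force: [0.2, 1.1, -0.5]
gripper_width: 0.0398
```

```bash
python3 - <<'E'
from plan import *
st();c=cap('wrist','w15.png')
plan([(.5383,-.304,.024,1.682,1)],1)
E
```

```text
t29.82 p [ 0.54   -0.3015  0.1485] rpy [-3.141e+00 -1.000e-03  1.680e+00] F [ 0.2  1.1 -0.5] w 0.0398 q [-0.62  0.38  1.5   0.    1.27 -0.73]
[1,-0.02,-0.01,0.83,0,0,0,1,-0.02,-0.02,0.83,0,-0.01,0,1,-0.02,-0.01,0.83,0,0,0]
3 rows end [ 0.5385 -0.3038  0.024 ]
```

>>> arm_command(
  series=[1, -0.02, -0.01, 0.8, 0, 0, 0, 1, -0.02, -0.02, 0.8, 0, 0, 0, 1, -0.02, -0.01, 0.6, 0, 0, 0, 1, 0, 0, 0.27, 0, 0, 0, 1, 0, 0, 0, 0, 0, 0],
)

```text
clock: 30.5
tcp_pos: [0.5382, -0.3035, 0.0243]
tool_rot: [-3.14, -0.002, 1.683]
contact_force: [0.1, 0.4, -0.8]
gripper_width: 0.0393
```

>>> arm_command(
  series=[-0.1, 0, 0, 0, 0, 0, 0, -0.1, 0, 0, 0, 0, 0, 0, -0.1, 0, 0, -0.6, 0, 0, 0, -0.1, 0, 0, -0.9, 0, 0, 0, -0.1, 0, 0, -0.9, 0, 0, 0],
)

```text
clock: 31.12
tcp_pos: [0.5381, -0.3049, 0.1467]
tool_rot: [-3.141, -0.0, 1.681]
contact_force: [0.1, 0.0, -0.2]
gripper_width: 0.0518
```

```bash
python3 - <<'E'
from plan import *
st()
p=plan([(.48,-.03,.21,1.50,1)],-.2)
E
```

```text
t31.12 p [ 0.5381 -0.3049  0.1467] rpy [-3.141 -0.     1.681] F [ 0.1  0.  -0.2] w 0.0518 q [-0.63  0.38  1.5   0.    1.26 -0.74]
[-0.2,0.8,-0.08,-0.18,0,0,0.19,-0.2,0.8,-0.1,-0.18,0,0,0.18,-0.2,0.79,-0.12,-0.18,0,0,0.19,-0.2,0.79,-0.14,-0.18,0,0,0.18,-0.2,0.79,-0.16,-0.18,0,0,0.19]
[-0.2,0.78,-0.18,-0.18,0,0,0.18,-0.2,0.78,-0.2,-0.18,0,0,0.19]
7 rows end [ 0.4801 -0.0298  0.2098]
```

>>> arm_command(
  series=[-0.2, 0.8, -0.08, -0.18, 0, 0, 0.19, -0.2, 0.8, -0.1, -0.18, 0, 0, 0.18, -0.2, 0.79, -0.12, -0.18, 0, 0, 0.19, -0.2, 0.79, -0.14, -0.18, 0, 0, 0.18, -0.2, 0.79, -0.16, -0.18, 0, 0, 0.19],
)

```text
clock: 31.75
tcp_pos: [0.4964, -0.1072, 0.1912]
tool_rot: [3.141, -0.0, 1.55]
contact_force: [1.4, 0.9, 0.3]
gripper_width: 0.0566
```

>>> arm_command(
  series=[-0.2, 0.78, -0.18, -0.18, 0, 0, 0.18, -0.2, 0.78, -0.2, -0.18, 0, 0, 0.19, -0.2, 0, 0, 0, 0, 0, 0],
)

```text
clock: 32.12
tcp_pos: [0.4799, -0.0277, 0.2098]
tool_rot: [3.14, -0.001, 1.503]
contact_force: [0.3, 0.3, -0.3]
gripper_width: 0.0567
```

```bash
python3 cas.py w16.png
```

```text
t32.12 p [ 0.4799 -0.0277  0.2098] rpy [ 3.140e+00 -1.000e-03  1.503e+00] F [ 0.3  0.3 -0.3] w 0.0567 q [-0.2   0.13  1.69  0.    1.32 -0.14]
cas [490.3  58.1] [65.7 40.4] short-side angle -4.5 px [284. 107.] z 0.0813
```

View pics/w16.png

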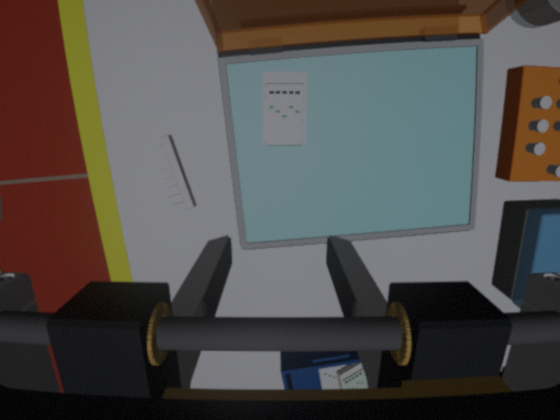

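The wrist view shows the third cassette on the platen at (284,107). Part of the box is at the bottom with two cassettes in it, slightly offset from each other; I'll check that from above the box. The tool needs a tilt away from the open cover for this grasp.

```bash
sed -i "s/T=Ro.from_euler('xyz',\[np.pi,0,yaw\])/T=yaw if isinstance(yaw,Ro) else Ro.from_euler('xyz',[np.pi,0,yaw])/" plan.py; python3 - <<'E'
from plan import *
y=np.pi/2-np.radians(4.3);T=Ro.from_euler('xyz',[np.pi,0,y])*Ro.from_euler('y',10,degrees=True)
plan([(.4903,.0575,.14,T,3),(.4903,.0575,.0755,T,3)],-.2)
E
```

```text
[-0.2,0.58,0.03,0.46,0,0.42,0.02,-0.2,0.55,0.02,0.5,0,0.41,0.01,-0.2,0.53,0.03,0.52,0.01,0.42,0.02,-0.2,-0.08,0,0.42,0,0,0,-0.2,-0.07,0,0.43,0,0,0]
[-0.2,-0.08,0,0.42,0,0,0]
6 rows end [0.4905 0.0573 0.0756]
```

>>> arm_command(
  series=[-0.2, 0.58, 0.03, 0.46, 0, 0.42, 0.02, -0.2, 0.55, 0.02, 0.5, 0, 0.41, 0.01, -0.2, 0.53, 0.03, 0.52, 0.01, 0.42, 0.02, -0.2, 0, 0, 0, 0, 0, 0],
)

```text
clock: 32.67
tcp_pos: [0.4892, 0.0562, 0.1373]
tool_rot: [-3.134, -0.175, 1.491]
contact_force: [0.4, 0.2, -0.0]
gripper_width: 0.0564
```

```bash
python3 cas.py w17.png; python3 - <<'E'
from plan import *
y=np.pi/2-np.radians(4.3);T=Ro.from_euler('xyz',[np.pi,0,y])*Ro.from_euler('y',10,degrees=True)
plan([(.4903,.0575,.0755,T,3)],-.2)
E
```

```text
t32.67 p [0.4892 0.0562 0.1373] rpy [-3.134 -0.175  1.491] F [ 0.4  0.2 -0. ] w 0.0564 q [-0.17  0.2   1.81  0.19  1.17 -0.17]
cas [490.5  58.6] [66.5 40.6] short-side angle -4.9 px [281. 231.] z 0.0797
[-0.2,-0.06,0,0.42,-0.01,0,-0.01,-0.2,-0.06,0,0.41,-0.01,0,-0.01,-0.2,-0.06,0,0.42,-0.01,0,-0.01]
3 rows end [0.4902 0.0577 0.0753]
```

>>> arm_command(
  series=[-0.2, -0.06, 0, 0.42, 0, 0, 0, -0.2, -0.06, 0, 0.41, 0, 0, 0, -0.2, -0.05, 0, 0.4, 0, 0, 0, 1, 0, 0, 0, 0, 0, 0, 1, 0, 0, 0, 0, 0, 0],
)

```text
clock: 33.35
tcp_pos: [0.4916, 0.0587, 0.0781]
tool_rot: [-3.141, -0.175, 1.493]
contact_force: [-0.3, -0.5, -0.4]
gripper_width: 0.0398
```

>>> arm_command(
  series=[1, 0, 0, 0, 0, 0, 0, 1, -0.05, 0, -0.5, 0, 0, 0, 1, -0.3, 0, -0.8, 0, -0.4, 0, 1, -0.3, 0, -0.8, 0, -0.4, 0, 1, -0.3, 0, 0, 0, -0.45, 0],
)

```text
clock: 33.98
tcp_pos: [0.4884, -0.005, 0.179]
tool_rot: [3.136, 0.002, 1.492]
contact_force: [-0.7, 0.1, -0.8]
gripper_width: 0.0392
```

```bash
python3 - <<'E'
from plan import *
st()
plan([(.5,-.03,.20,1.571,1),(.539,-.27,.18,1.682,1)],1)
E
```

```text
t33.98 p [ 0.4884 -0.005   0.179 ] rpy [3.136e+00 2.000e-03 1.492e+00] F [-0.7  0.1 -0.8] w 0.0392 q [-0.15  0.16  1.73 -0.    1.25 -0.07]
[1,-0.48,0.27,-0.42,0.04,0.02,-0.56,1,-0.8,0.13,0.07,0,0,-0.13,1,-0.8,0.12,0.06,0,0,-0.14,1,-0.81,0.1,0.07,0,0,-0.13,1,-0.8,0.08,0.07,0,0,-0.13]
[1,-0.81,0.07,0.06,0,0,-0.14,1,-0.81,0.06,0.07,0,0,-0.13]
7 rows end [ 0.539  -0.27    0.1799]
```

>>> arm_command(
  series=[1, -0.48, 0.27, -0.42, 0.04, 0.02, -0.56, 1, -0.8, 0.13, 0.07, 0, 0, -0.13, 1, -0.8, 0.12, 0.06, 0, 0, -0.14, 1, -0.81, 0.1, 0.07, 0, 0, -0.13, 1, -0.8, 0.08, 0.07, 0, 0, -0.13],
)

```text
clock: 34.6
tcp_pos: [0.5237, -0.1898, 0.1821]
tool_rot: [-3.135, -0.004, 1.646]
contact_force: [0.1, -0.0, -0.1]
gripper_width: 0.0392
```

>>> arm_command(
  series=[1, -0.6, 0.07, 0.06, 0, 0, -0.14, 1, 0, 0.06, 0, 0, 0, -0.13, 1, 0, 0, 0, 0, 0, 0],
)

```text
clock: 34.98
tcp_pos: [0.532, -0.217, 0.1784]
tool_rot: [-3.134, -0.006, 1.683]
contact_force: [-0.2, 0.4, -0.5]
gripper_width: 0.0388
```

```bash
python3 - <<'E'
from plan import *
st();c=cap('wrist','w18.png');s=cap('scene');P=cloud(s)
cv2.imwrite('pics/s18.png',cv2.resize(s['color'][120:230,110:250],None,fx=4,fy=4,interpolation=cv2.INTER_CUBIC))
m=(abs(P[...,0]-.538)<.06)&(abs(P[...,1]+.305)<.055)&(P[...,2]<.045)&(s['color'].min(-1)>110)
print(m.sum(),np.percentile(P[m][:,2],[5,50,95]).round(4))
for k in cv2.findContours(m.astype(np.uint8),cv2.RETR_EXTERNAL,cv2.CHAIN_APPROX_NONE)[0]:
    print(cv2.contourArea(k),P[k[:,0,1],k[:,0,0]].mean(0))
E
```

```text
t34.98 p [ 0.532  -0.217   0.1784] rpy [-3.134 -0.006  1.683] F [-0.2  0.4 -0.5] w 0.0388 q [-0.51  0.3   1.54  0.    1.31 -0.62]
527 [0.0097 0.0178 0.0292]
0.0 [ 5.97825383e-01 -2.51345095e-01 -2.98243698e-04]
2.0 [ 4.91290554e-01 -2.51454255e-01  1.03069695e-04]
481.5 [ 0.55152223 -0.31070671  0.01681341]
```

View pics/s18.png

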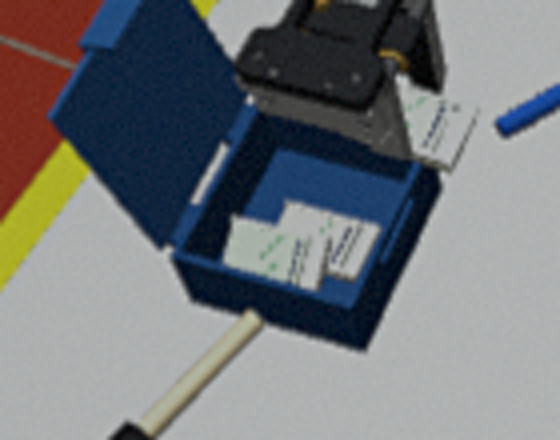

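The scene crop shows the two cassettes in the box shifted toward +x and partly overlapping, with free floor on the −x side. I'll map the heights in the box.

```bash
cat > zmap.py <<'E'
from plan import *
def zmap(cs,cell=8):
    a=np.radians(6.39);Rb=np.array([[np.cos(a),np.sin(a)],[-np.sin(a),np.cos(a)]])
    L=[]
    for c in cs:
        P=cloud(c).reshape(-1,3);L.append(P[P[:,2]<.07])
    P=np.vstack(L);B=(P[:,:2]-[.5383,-.3048])@Rb.T*1000
    print('rows: box y from + to -, cols: box x - to +; z mm');xs=range(-60,60,cell)
    print('      '+' '.join('%3d'%(x+cell//2) for x in xs))
    for y in range(47,-56,-cell):
        print('%4d: '%(y+cell//2)+' '.join(('%3d'%round(1000*np.median(q)) if len(q) else '  .') for x in xs for q in [P[(B[:,0]>=x)&(B[:,0]<x+cell)&(B[:,1]>=y)&(B[:,1]<y+cell)][:,2]]))
if __name__=='__main__': zmap([cap(n) for n in sys.argv[1:]])
E
python3 zmap.py wrist; python3 zmap.py scene
```

```text
rows: box y from + to -, cols: box x - to +; z mm
      -56 -48 -40 -32 -24 -16  -8   0   8  16  24  32  40  48  56
  51:  57  57  57  56   .   .   .   .   .   .   .  58  56  57  57
  43:   .   .   .   .   .   .   .   .   .   .   .   .   .   .  39
  35:   6   .   .   .   .   .   .   .   .   .   .   .   .   .  13
  27:   .   .   .   .   .   .   .   .   .   .   .   .   .   .   .
  19:   .   .   .   .   .   .   .   .   .   .   .   .   .   .   .
  11:   .   .   .   .   .   .   .   .   .   .   .   .   .   .   .
   3:   .   .   .   .   .   .   .   .   .   .   .   .   .   .   .
  -5:   .   .   .   .   .   .   .   .   .   .   .   .  17   .   .
 -13:   .   .   5   .   .   .   .   .   .   .   .   .  16  16   .
 -21:   .   .   5   .   .   .   .   .   .   .   .   .  16  16   .
 -29:   .   7   6   .   .   .   .   .   .   .   .   .  16  16   .
 -37:   .   6   5   .   .   .   .   .  31  29   .   .  16  15   .
 -45:   .   6   6   .   .   .   .   .  29  28  24  22  16   7   .
rows: box y from + to -, cols: box x - to +; z mm
      -56 -48 -40 -32 -24 -16  -8   0   8  16  24  32  40  48  56
  51:   .   .  58  54  53  55  55  56  55  53  56  55  55  54  56
  43:  33   .   .   .   .   .   .   .   .   .   .   .   .   .   .
  35:  25   3   4   6   4  16  14  14  15  14   6   .   .   .   .
  27:  12   3   3   3   7  13  13  12  14  14   8   5   .   .   .
  19:  10   4   4   5   4  12  11  13  12  14   8   6  15   .   .
  11:  15   3   6   4   5  14  12  12  19  27  24  20  18   .   .
   3:  12   4   4   5   6  14  14  15  28  26  23  21  18   .   .
  -5:  20   5   4   5   4  12  13  14  28  27  25  19  17   .   .
 -13:  18   5   4   5   5  13  13  13  27  27  24  20  17   .   .
 -21:  19   3   4   4   4  14  13  14  28  27  25  20  18   .  52
 -29:  16   3   4   4   4  12   9  14   .  27  25  20  19   .   .
 -37:  13   5   4   5   5   3   4   8  28  26  22  20  15   .   .
 -45:  15   4   5   3   3   4   4   4   .  27  24  19  18   .  53
```

View pics/w18.png

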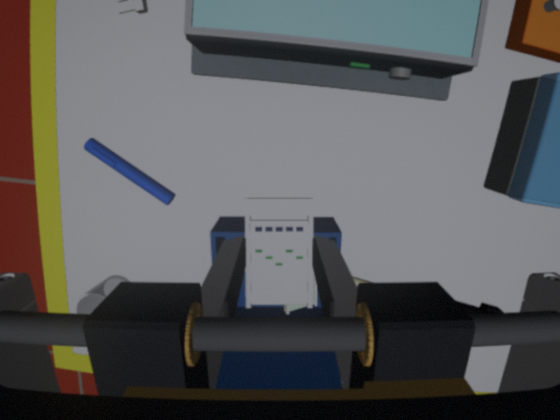

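The height map shows cassette 1 flat on the floor. Cassette 2 has been knocked about 3 cm and lies tilted about 15° against it. I'll set the held cassette back on the platen for now, then drag cassette 2 flat onto the first.

```bash
python3 - <<'E'
from plan import *
T=Ro.from_euler('xyz',[np.pi,0,np.pi/2+.02])*Ro.from_euler('y',10,degrees=True)
plan([(.515,-.1,.17,1.62,1),(.51,-.005,.13,T,3),(.51,-.005,.0805,T,3)],1)
E
```

```text
[1,0.79,-0.02,0.06,-0.02,-0.01,0.15,1,0.78,-0.04,0.06,-0.02,-0.01,0.16,1,0.78,-0.06,0.06,-0.02,-0.01,0.15,1,0.64,0,0.27,-0.01,0.41,0.07,1,0.61,-0.01,0.3,0,0.42,0.07]
[1,0.6,-0.02,0.34,-0.01,0.41,0.07,1,-0.06,0,0.32,0,0,0,1,-0.05,0,0.33,0,0,0,1,-0.06,0,0.32,0,0,0]
9 rows end [ 0.5099 -0.0052  0.0807]
```

>>> arm_command(
  series=[1, 0.79, -0.02, 0.06, -0.02, -0.01, 0.15, 1, 0.78, -0.04, 0.06, -0.02, -0.01, 0.16, 1, 0.78, -0.06, 0.06, -0.02, -0.01, 0.15, 1, 0.64, 0, 0.27, 0, 0.41, 0.07, 1, 0.61, -0.01, 0.3, 0, 0.42, 0.07],
)

```text
clock: 35.8
tcp_pos: [0.5118, -0.0358, 0.1433]
tool_rot: [3.142, -0.118, 1.601]
contact_force: [1.0, 0.3, -1.0]
gripper_width: 0.0393
```

>>> arm_command(
  series=[1, 0.6, -0.02, 0.34, 0, 0.41, 0.07, 1, -0.06, 0, 0.32, 0, 0, 0, 1, -0.05, 0, 0.33, 0, 0, 0, 1, -0.06, 0, 0.3, 0, 0, 0, 1, 0, 0, 0, 0, 0, 0],
)

```text
clock: 36.42
tcp_pos: [0.509, -0.0059, 0.0804]
tool_rot: [-3.137, -0.174, 1.589]
contact_force: [-0.2, -0.2, -0.6]
gripper_width: 0.0392
```

```bash
python3 - <<'E'
from plan import *
st()
E
```

```text
t36.42 p [ 0.509  -0.0059  0.0804] rpy [-3.137 -0.174  1.589] F [-0.2 -0.2 -0.6] w 0.0392 q [-0.28  0.3   1.83  0.19  1.08 -0.39]
```

>>> arm_command(
  series=[1, 0, 0, 0.04, 0, 0, 0, -0.2, 0, 0, 0, 0, 0, 0, -0.2, 0, 0, 0, 0, 0, 0, -0.2, -0.05, 0, -0.6, 0, -0.2, 0, 0.5, -0.2, 0, -0.9, 0, -0.4, 0],
)

```text
clock: 37.05
tcp_pos: [0.5097, -0.0305, 0.1513]
tool_rot: [-3.136, -0.089, 1.588]
contact_force: [0.6, -0.1, -0.3]
gripper_width: 0.0498
```

```bash
python3 - <<'E'
from plan import *
T=Ro.from_euler('xyz',[np.pi,0,1.682])*Ro.from_euler('x',15,degrees=True)
st()
plan([(.52,-.1,.16,1.65,1),(.5559,-.3179,.1,T,3),(.5559,-.3179,.036,T,3)],1)
E
```

```text
t37.05 p [ 0.5097 -0.0305  0.1513] rpy [-3.136 -0.089  1.588] F [ 0.6 -0.1 -0.3] w 0.0498 q [-0.26  0.23  1.72  0.09  1.23 -0.31]
[1,-0.69,0.09,-0.15,-0.01,-0.32,-0.22,1,-0.69,0.07,-0.12,-0.01,-0.32,-0.22,1,-0.88,0.07,0.24,0.37,-0.01,-0.05,1,-0.88,0.08,0.24,0.38,0,-0.04,1,-0.88,0.09,0.23,0.37,-0.01,-0.05]
[1,-0.88,0.1,0.23,0.38,0,-0.04,1,-0.89,0.1,0.23,0.37,-0.01,-0.05,1,0,0.11,0.41,0,0,0,1,0,0.11,0.41,0,0,0,1,0,0.11,0.41,0,0,0]
10 rows end [ 0.5561 -0.3181  0.0361]
```

>>> arm_command(
  series=[1, -0.69, 0.09, -0.15, 0, -0.32, -0.22, 1, -0.69, 0.07, -0.12, 0, -0.32, -0.22, 1, -0.88, 0.07, 0.24, 0.37, 0, -0.05, 1, -0.88, 0.08, 0.24, 0.38, 0, -0.04, 1, -0.88, 0.09, 0.23, 0.37, 0, -0.05],
)

```text
clock: 37.67
tcp_pos: [0.543, -0.2316, 0.1242]
tool_rot: [-2.985, -0.002, 1.67]
contact_force: [0.8, -0.1, 0.4]
gripper_width: 0.0019
```

>>> arm_command(
  series=[1, -0.88, 0.1, 0.23, 0.38, 0, -0.04, 1, -0.85, 0.1, 0.23, 0.37, 0, -0.05, 1, 0, 0.11, 0.41, 0, 0, 0, 1, 0, 0.11, 0.35, 0, 0, 0, 1, 0, 0, 0, 0, 0, 0],
)

```text
clock: 38.3
tcp_pos: [0.5567, -0.3143, 0.0583]
tool_rot: [-2.878, -0.007, 1.683]
contact_force: [-0.2, 0.0, 0.3]
gripper_width: 0.0005
```

```bash
python3 - <<'E'
from plan import *
T=Ro.from_euler('xyz',[np.pi,0,1.682])*Ro.from_euler('x',15,degrees=True)
st();p=plan([(.5559,-.3179,.034,T,3)],1)
E
python3 zmap.py scene
```

```text
t38.30 p [ 0.5567 -0.3143  0.0583] rpy [-2.878 -0.007  1.683] F [-0.2  0.   0.3] w 0.0005 q [-0.53  0.6   1.37 -0.15  1.39 -0.6 ]
[1,-0.02,0.03,0.16,0,-0.02,0.01,1,-0.03,0.04,0.16,-0.01,-0.01,0,1,-0.02,0.03,0.16,0,-0.02,0.01]
3 rows end [ 0.5557 -0.3178  0.0339]
rows: box y from + to -, cols: box x - to +; z mm
      -56 -48 -40 -32 -24 -16  -8   0   8  16  24  32  40  48  56
  51:  55  56  55  55  55  54  55  54  54  54  57  53  53  53  55
  43:  39   .   .   .   .   .   .   .   .   .   .   .   .   .   .
  35:  35   7   5   3   5  13  14  14  14  13  10   5   .   .   .
  27:  26   5   2   4   4  13  14  14  15  13   7   4   .   .   .
  19:  22   5   4   5   5  13  13  13  13  14  10   5  14   .   .
  11:  30   4   4   3   4  12  15  13  24  26  23  20  18   .  51
   3:  27   5   5   4   4  14  13  14  31  29  23  19  18   .   .
  -5:  24   3   4   3   6  14  14  15  64  28  26  21  18   .   .
 -13:  32   4   4   2   3  12  14  15  30  28  23  21  18   .  54
 -21:  24   3   3   4   4  15  12  12   .  27  24  19  18   .   .
 -29:  19   4   4   4   4   .   .   .   .  28  23  21  18   .   .
 -37:  22   6   5   3   .   .   .   .   .  26  22  20  18   .   .
 -45:  16   2   4   2   .   .   .   .   .  27  23  21  17   .   .
```

Lower to just above the surface, then in small steps until I read contact.

>>> arm_command(
  series=[1, -0.02, 0.03, 0.2, 0, 0, 0, 1, -0.03, 0.04, 0.2, 0, 0, 0, 1, -0.02, 0.03, 0.12, 0, 0, 0, 1, 0, 0, 0, 0, 0, 0],
)

```text
clock: 38.85
tcp_pos: [0.5559, -0.3187, 0.0327]
tool_rot: [-2.88, -0.006, 1.683]
contact_force: [-0.7, 0.6, 0.3]
gripper_width: 0.0007
```

>>> arm_command(
  series=[1, 0, 0, 0.03, 0, 0, 0, 1, 0, 0, 0.03, 0, 0, 0],
)

```text
clock: 39.1
tcp_pos: [0.5558, -0.3191, 0.0307]
tool_rot: [-2.881, -0.004, 1.683]
contact_force: [-0.4, -0.2, 0.7]
gripper_width: 0.0007
```

>>> arm_command(
  series=[1, 0, 0, 0.03, 0, 0, 0, 1, 0, 0, 0.03, 0, 0, 0, 1, 0, 0, 0.02, 0, 0, 0],
)

```text
clock: 39.48
tcp_pos: [0.5543, -0.3191, 0.0267]
tool_rot: [-2.88, -0.005, 1.683]
contact_force: [-1.1, -0.8, 1.4]
gripper_width: 0.0002
```

>>> arm_command(
  series=[1, 0, 0, 0.03, 0, 0, 0, 1, 0, 0, 0.02, 0, 0, 0],
)

```text
clock: 39.72
tcp_pos: [0.5527, -0.3194, 0.0258]
tool_rot: [-2.878, -0.004, 1.683]
contact_force: [-2.7, 1.1, 10.6]
gripper_width: 0.0004
```

>>> arm_command(
  series=[1, 0, -0.08, 0.02, 0, 0, 0, 1, 0, -0.08, 0.02, 0, 0, 0, 1, 0, -0.08, 0.02, 0, 0, 0, 1, 0, 0, 0, 0, 0, 0],
)

```text
clock: 40.22
tcp_pos: [0.5439, -0.3213, 0.0258]
tool_rot: [-2.886, -0.002, 1.683]
contact_force: [2.5, 0.1, 5.7]
gripper_width: 0.0001
```

```bash
python3 zmap.py scene
```

```text
rows: box y from + to -, cols: box x - to +; z mm
      -56 -48 -40 -32 -24 -16  -8   0   8  16  24  32  40  48  56
  51:  54  54  55  54  55  54  54  55  55  56  55  57  54  54  57
  43:  42   .   .   .   .   .   .   .   .   .   .   .   .   .   .
  35:  34   4   5   7   4  13  13  13  15  13  13   6   .   .   .
  27:  26   4   5   5   3  13  16  15  15  14   6   5   .   .   .
  19:  26   4   6   4   6  11  14  13  14  14   7   6   .   .   .
  11:  15   4   4   4   4  13  14  18  23  24  16  21  22   .   .
   3:  25   5   3   3   5  12  14  23  23  24  25  23  19   .  50
  -5:  24   4   4   4   3  14  16  34  42  37  44  24  22   .   .
 -13:  21   5   3   4   4  14  15  23  45  24  27  23  24   .   .
 -21:  24   4   5   5   5   .   .   .   .  24  31  24  20   .   .
 -29:  14   3   5   5   4   .   .   .   .  24  24  24  20   .   .
 -37:  12   4   3   .   .   .   .   .   .  24  25  14  14   .   .
 -45:  45   .   3   .   .   .   .   .  25  24  24  23  26   .   .
```

Dragging works: cassette 2 has moved about 9 mm and lies flat under the press. I'll continue.

>>> arm_command(
  series=[1, 0, -0.08, 0.02, 0, 0, 0, 1, 0.02, -0.08, 0.02, 0, 0, 0, 1, 0.02, -0.08, 0.02, 0, 0, 0, 1, 0.02, -0.08, 0.02, 0, 0, 0],
)

```text
clock: 40.78
tcp_pos: [0.5284, -0.3211, 0.0264]
tool_rot: [-2.888, 0.0, 1.683]
contact_force: [5.2, -0.4, 10.7]
gripper_width: 0.0
```

>>> arm_command(
  series=[1, 0, -0.06, 0.02, 0, 0, 0, 1, 0, 0, -0.3, 0, 0, 0, 1, 0, 0, -0.8, -0.5, 0, 0, 1, 0.2, 0, -0.8, -0.7, 0, 0, -0.2, 0.2, 0, -0.5, -0.6, 0, 0],
)

```text
clock: 41.4
tcp_pos: [0.5446, -0.2977, 0.1441]
tool_rot: [-3.136, -0.004, 1.683]
contact_force: [0.3, -0.1, -0.1]
gripper_width: 0.0075
```

```bash
python3 zmap.py scene; python3 - <<'E'
from plan import *
st()
p=plan([(.515,-.04,.19,1.571,1)],-.2)
E
```

```text
rows: box y from + to -, cols: box x - to +; z mm
      -56 -48 -40 -32 -24 -16  -8   0   8  16  24  32  40  48  56
  51:  55  55  55  55  54  53  54  55  56  56  55  54  55  56  55
  43:  46   .   .   .   .   .   .   .   .   .   .   .   .   .  53
  35:  34   7   5   .   6  13  15  14  13  15  14   7   .   .   .
  27:  27   4   4   5   5  14  16  15  13  14   7   4   .   .   .
  19:  29   4   3   5   5  15  14  14  13  14   8   4   8   .   .
  11:  12   4   4   5   6  13  22  21  23  23  14   5   .   .   .
   3:  16   4   3   3   4  15  23  23  24  24  21   5   .   .   .
  -5:  23   4   4   4   5  17  24  24  25  23  22  16   .   .   .
 -13:  21   4   5   4   4   .  24  23  24  24  24   7   .   .  53
 -21:  29   5   3   5   4  23  24  24  24  23  20   5   .   .  53
 -29:  19   5   5   4   4  23  24  24  24  23  22   7   .   .   .
 -37:  17   5   4   3   5   .  24  24  23  23  20   4   .   .   .
 -45:   7   4   4   3   5  24  24  24  24  25  20   5   .   .   .
t41.45 p [ 0.5434 -0.2971  0.1476] rpy [-3.140e+00 -2.000e-03  1.683e+00] F [-2.2  2.1  1.7] w 0.0113 q [-0.61  0.38  1.5   0.    1.27 -0.72]
[-0.2,0.86,0,-0.14,0,0,0.13,-0.2,0.86,-0.01,-0.14,-0.01,0,0.14,-0.2,0.87,-0.03,-0.14,0,-0.01,0.13,-0.2,0.86,-0.05,-0.14,0,0,0.13,-0.2,0.86,-0.06,-0.14,0,0,0.14]
[-0.2,0.86,-0.08,-0.14,-0.01,0,0.13]
6 rows end [ 0.5151 -0.0398  0.1899]
```

Cassette 2 now lies flat on cassette 1, with its top level at 24 mm. Now I'll fetch the third.

>>> arm_command(
  series=[-0.2, 0.86, 0, -0.14, 0, 0, 0.13, -0.2, 0.86, -0.01, -0.14, 0, 0, 0.14, -0.2, 0.87, -0.03, -0.14, 0, 0, 0.13, -0.2, 0.86, -0.05, -0.14, 0, 0, 0.13, -0.2, 0.86, -0.06, -0.14, 0, 0, 0.14],
)

```text
clock: 42.08
tcp_pos: [0.5197, -0.082, 0.1775]
tool_rot: [-3.129, -0.004, 1.588]
contact_force: [0.1, -0.3, -0.5]
gripper_width: 0.0562
```

>>> arm_command(
  series=[-0.2, 0.7, -0.08, -0.14, 0, 0, 0.13, -0.2, 0, 0, 0, 0, 0, 0],
)

```text
clock: 42.32
tcp_pos: [0.5154, -0.0466, 0.1852]
tool_rot: [-3.131, -0.004, 1.575]
contact_force: [-0.3, -0.8, -0.5]
gripper_width: 0.0564
```

```bash
python3 cas.py w20.png
```

```text
t42.33 p [ 0.5154 -0.0466  0.1852] rpy [-3.131 -0.004  1.575] F [-0.3 -0.8 -0.5] w 0.0564 q [-0.23  0.21  1.65  0.    1.29 -0.23]
cas [509.6  -6.7] [40.2 65.3] short-side angle 1.0 px [275. 161.] z 0.0807
```

```bash
python3 - <<'E'
from plan import *
plan([(.5096,-.0067,.12,1.588,1),(.5096,-.0067,.0735,1.588,3)],-.2)
E
```

```text
[-0.2,0.41,-0.05,0.65,-0.04,-0.01,-0.05,-0.2,0.41,-0.06,0.65,-0.04,-0.01,-0.05,-0.2,0,0,0.31,0,0,0,-0.2,0,0,0.31,0,0,0,-0.2,0,0,0.31,0,0,0]
5 rows end [ 0.5094 -0.0069  0.0735]
```

>>> arm_command(
  series=[-0.2, 0.41, -0.05, 0.65, -0.04, -0.01, -0.05, -0.2, 0.41, -0.06, 0.65, -0.04, -0.01, -0.05, -0.2, 0, 0, 0.31, 0, 0, 0, -0.2, 0, 0, 0.31, 0, 0, 0, -0.2, 0, 0, 0.29, 0, 0, 0],
)

```text
clock: 43.0
tcp_pos: [0.5098, -0.0085, 0.0735]
tool_rot: [-3.141, -0.0, 1.584]
contact_force: [-0.3, -1.3, 0.6]
gripper_width: 0.0563
```

>>> arm_command(
  series=[1, 0, 0, 0, 0, 0, 0, 1, 0, 0, 0, 0, 0, 0, 1, 0, 0, 0, 0, 0, 0],
)

```text
clock: 43.38
tcp_pos: [0.5102, -0.0075, 0.0753]
tool_rot: [3.139, -0.001, 1.585]
contact_force: [0.1, -1.1, -0.5]
gripper_width: 0.0396
```

>>> arm_command(
  series=[1, 0, 0, -0.5, 0, 0, 0, 1, 0, 0, -0.9, 0, 0, 0, 1, -0.2, 0, -0.9, 0, 0, 0],
)

```text
clock: 43.75
tcp_pos: [0.5095, -0.0171, 0.1914]
tool_rot: [3.14, -0.001, 1.586]
contact_force: [1.7, -0.6, -0.1]
gripper_width: 0.0395
```

```bash
python3 - <<'E'
from plan import *
st()
plan([(.5432,-.3124,.15,1.682,1),(.5432,-.3124,.035,1.682,4)],1)
E
```

```text
t43.75 p [ 0.5095 -0.0171  0.1914] rpy [ 3.140e+00 -1.000e-03  1.586e+00] F [ 1.7 -0.6 -0.1] w 0.0395 q [-0.17  0.19  1.66  0.    1.29 -0.19]
[1,-0.85,0.08,0.12,0,0,-0.1,1,-0.84,0.07,0.11,0,0,-0.1,1,-0.85,0.06,0.12,0.01,0,-0.09,1,-0.85,0.05,0.12,0,0,-0.1,1,-0.85,0.04,0.12,0,-0.01,-0.1]
[1,-0.84,0.03,0.12,0,0,-0.1,1,-0.85,0.01,0.11,0,0,-0.1,1,0,0,0.58,0,0,0,1,0,0,0.57,0,0,0,1,0,0,0.58,0,0,0]
[1,0,0,0.57,0,0,0]
11 rows end [ 0.5432 -0.3123  0.0352]
```

>>> arm_command(
  series=[1, -0.85, 0.08, 0.12, 0, 0, -0.1, 1, -0.84, 0.07, 0.11, 0, 0, -0.1, 1, -0.85, 0.06, 0.12, 0, 0, -0.09, 1, -0.85, 0.05, 0.12, 0, 0, -0.1, 1, -0.85, 0.04, 0.12, 0, 0, -0.1],
)

```text
clock: 44.38
tcp_pos: [0.5338, -0.23, 0.1605]
tool_rot: [3.139, -0.0, 1.654]
contact_force: [0.2, -0.8, 0.2]
gripper_width: 0.0395
```

>>> arm_command(
  series=[1, -0.84, 0.03, 0.12, 0, 0, -0.1, 1, -0.85, 0.01, 0.11, 0, 0, -0.1, 1, 0, 0, 0.1, 0, 0, 0, 1, 0, 0, 0, 0, 0, 0],
)

```text
clock: 44.88
tcp_pos: [0.5425, -0.3119, 0.1431]
tool_rot: [3.141, -0.002, 1.681]
contact_force: [-0.5, 0.0, -0.7]
gripper_width: 0.0396
```

>>> arm_command(
  series=[1, 0, 0, 0.5, 0, 0, 0, 1, 0, 0, 0.55, 0, 0, 0, 1, 0, 0, 0.58, 0, 0, 0, 1, 0, 0, 0.5, 0, 0, 0, 1, 0, 0, 0, 0, 0, 0],
)

```text
clock: 45.5
tcp_pos: [0.542, -0.31, 0.0358]
tool_rot: [-3.14, -0.004, 1.683]
contact_force: [-0.1, 0.4, 0.8]
gripper_width: 0.0399
```

>>> arm_command(
  series=[1, 0, 0, 0.08, 0, 0, 0, 1, 0, 0, 0, 0, 0, 0, -0.1, 0, 0, 0, 0, 0, 0, -0.1, 0, 0, 0, 0, 0, 0],
)

```text
clock: 46.0
tcp_pos: [0.5435, -0.3127, 0.0336]
tool_rot: [3.139, -0.0, 1.681]
contact_force: [0.4, 0.0, 0.8]
gripper_width: 0.0511
```

>>> arm_command(
  series=[-0.1, 0, 0, -0.6, 0, 0, 0, -0.1, 0, 0, -0.9, 0, 0, 0, 0.5, 0.4, 0, -0.9, 0, 0, 0, 1, 0.8, 0, -0.8, 0, 0, 0, 1, 0.4, 0, -0.4, 0, 0, 0],
)

```text
clock: 46.62
tcp_pos: [0.5347, -0.2321, 0.2161]
tool_rot: [3.137, 0.001, 1.682]
contact_force: [0.2, -0.0, 0.3]
gripper_width: 0.025
```

```bash
python3 zmap.py scene; python3 - <<'E'
from plan import *
st()
s=cap('scene','s21.png');P=cloud(s);hsv=cv2.cvtColor(s['color'],cv2.COLOR_BGR2HSV);H,S,V=[hsv[...,i].astype(int) for i in range(3)]
m=(H>100)&(H<125)&(S>120)&(abs(P[...,0]-.545)<.09)&(P[...,1]<-.355)&(P[...,2]>.07)
Q=P[m];a=np.radians(6.39);B=(Q[:,:2]-[.5383,-.3048])@np.array([[np.cos(a),np.sin(a)],[-np.sin(a),np.cos(a)]]).T
print('lid z',Q[:,2].min(),Q[:,2].max(),'fit y vs z',np.polyfit(Q[:,2],B[:,1],1),'x range',B[:,0].min(),B[:,0].max())
E
```

```text
rows: box y from + to -, cols: box x - to +; z mm
      -56 -48 -40 -32 -24 -16  -8   0   8  16  24  32  40  48  56
  51:  55  55  53  55  53  54  54  55  56  55  57  56  55  54  54
  43:  42   .   .   .   .   .   .   .   .   .   .   .   .   .   .
  35:  31   3   5   6   5  13  16  15  15  15   9   7   .   .   .
  27:  22   5   6   5   6  14  17  15  16  21  11   4   .   .   .
  19:  19   4   5   5   4  14  32  33  33  32  14   5   .   .   .
  11:  26   5   7   6   .  33  34  33  33  33  22  11   .   .   .
   3:  25   4   4   7   .  35  35  34  34  33  28   5   .   .   .
  -5:  20   5   3   4   .  35  34  35  34  34  30   5   .   .   .
 -13:  26   4   4   6   .   .  34  34  33  34  26  10   .   .   .
 -21:  18   3   4   6   .  33  33  34  34  33  24   4   .   .   .
 -29:  19   3   6   4   .  33  33  35  35  33  25   4   .   .  53
 -37:  31   5   5   3   .  33  34  33  35  33  20   5   .   .  52
 -45:  28   4   4   4   .  33  25  24  25  24  21   5   .   .   .
t46.67 p [ 0.5353 -0.2304  0.2182] rpy [3.134e+00 1.000e-03 1.683e+00] F [-0.2  1.2  1. ] w 0.0209 q [-0.53  0.28  1.47  0.    1.39 -0.64]
lid z 0.07013250879209412 0.19310134644219254 fit y vs z [-0.24506038 -0.05433051] x range -0.06296753570325994 0.06481711830352817
```

All three cassettes are stacked flat, with the top at 34 mm. Now the lid: I'll go behind it and push it over.

>>> arm_command(
  series=[1, 0, 0, -0.7, 0, 0, 0, 1, -0.88, 0.1, 0, 0, 0, 0, 1, -0.88, 0, 0, 0, 0, 0, 1, -0.88, 0, 0, 0, 0, 0, 1, -0.88, 0, 0, 0, 0, 0],
)

```text
clock: 47.35
tcp_pos: [0.558, -0.41, 0.246]
tool_rot: [-3.141, -0.002, 1.681]
contact_force: [0.4, 0.2, -0.2]
gripper_width: 0.0004
```

>>> arm_command(
  series=[1, -0.88, 0, 0, 0, 0, 0, 1, 0, 0, 0, 0, 0, 0],
)

```text
clock: 47.6
tcp_pos: [0.5622, -0.4556, 0.2443]
tool_rot: [-3.14, -0.002, 1.677]
contact_force: [0.3, 1.2, 0.5]
gripper_width: 0.0006
```

```bash
python3 - <<'E'
from plan import *
st();o=telemetry.get_obs();a=np.radians(6.39);print(np.array([[np.cos(a),np.sin(a)],[-np.sin(a),np.cos(a)]])@(np.array(o['tcp_pos'])[:2]-[.5383,-.3048]))
E
```

```text
t47.60 p [ 0.5622 -0.4556  0.2443] rpy [-3.140e+00 -2.000e-03  1.677e+00] F [0.3 1.2 0.5] w 0.0006 q [-0.78  0.5   1.06  0.    1.58 -0.88]
[ 0.0069913  -0.15248714]
```

>>> arm_command(
  series=[1, 0, 0, 0.65, 0, 0, 0, 1, 0, 0, 0.65, 0, 0, 0, 1, 0, 0, 0.6, 0, 0, 0, 1, 0.25, 0, 0, 0, 0, 0, 1, 0.25, 0, 0, 0, 0, 0],
)

```text
clock: 48.22
tcp_pos: [0.5609, -0.4254, 0.1535]
tool_rot: [3.14, -0.001, 1.681]
contact_force: [-0.7, -0.0, 0.4]
gripper_width: 0.0004
```

>>> arm_command(
  series=[1, 0.25, 0, 0, 0, 0, 0, 1, 0.25, 0, 0, 0, 0, 0, 1, 0.25, 0, 0, 0, 0, 0, 1, 0.25, 0, 0, 0, 0, 0, 1, 0.25, 0, 0, 0, 0, 0],
)

```text
clock: 48.85
tcp_pos: [0.5537, -0.3633, 0.1529]
tool_rot: [3.14, -0.001, 1.681]
contact_force: [0.1, -0.1, -0.3]
gripper_width: 0.0003
```

>>> arm_command(
  series=[1, 0.25, 0, 0, 0, 0, 0, 1, 0.25, 0, 0, 0, 0, 0, 1, 0.2, 0, 0, 0, 0, 0, 1, 0, 0, 0, 0, 0, 0],
)

```text
clock: 49.35
tcp_pos: [0.5499, -0.3286, 0.1531]
tool_rot: [3.14, -0.001, 1.682]
contact_force: [-0.2, -0.2, -0.9]
gripper_width: 0.0005
```

```bash
cat > lid.py <<'E'
from plan import *
st();o=telemetry.get_obs();a=np.radians(6.39);Rb=np.array([[np.cos(a),np.sin(a)],[-np.sin(a),np.cos(a)]]);print('tcp box',Rb@(np.array(o['tcp_pos'])[:2]-[.5383,-.3048]))
s=cap('scene');P=cloud(s);hsv=cv2.cvtColor(s['color'],cv2.COLOR_BGR2HSV);H,S,V=[hsv[...,i].astype(int) for i in range(3)]
m=(H>100)&(H<125)&(S>120)&(abs(P[...,0]-.545)<.1)&(P[...,1]<-.20)&(P[...,1]>-.45)&(P[...,2]>.03)
Q=P[m];B=(Q[:,:2]-[.5383,-.3048])@Rb.T
for y in np.arange(-.11,.08,.015):
    k=(B[:,1]>y)&(B[:,1]<y+.015)&(abs(B[:,0])<.055)
    if k.sum()>3: print('y %.0f'%((y+.0075)*1000),k.sum(),'z',(np.percentile(Q[k,2],[10,50,90])*1000).round(1))
E
python3 lid.py
```

```text
t49.35 p [ 0.5499 -0.3286  0.1531] rpy [ 3.140e+00 -1.000e-03  1.682e+00] F [-0.2 -0.2 -0.9] w 0.0005 q [-0.65  0.4   1.44  0.    1.3  -0.76]
tcp box [ 0.00889871 -0.02497736]
y -58 86 z [38.5 69.5 76. ]
y -42 31 z [ 82.2  87.9 286.9]
y -28 40 z [ 94.6 103.6 346. ]
y -13 36 z [110.  117.4 350. ]
y 2 109 z [128.4 132.7 289. ]
y 17 164 z [138.1 144.2 147.9]
y 33 119 z [139.1 146.2 151.6]
y 47 70 z [ 53.5  58.2 137.9]
y 62 177 z [33.  47.9 55.8]
```

>>> arm_command(
  series=[1, 0, 0, -0.6, 0, 0, 0, 1, 0, 0, 0, 0, 0, 0, 1, 0, 0, 0, 0, 0, 0, 1, 0, 0, 0, 0, 0, 0, 1, 0, 0, 0, 0, 0, 0],
)

```text
clock: 50.02
tcp_pos: [0.5496, -0.3293, 0.1821]
tool_rot: [3.141, -0.002, 1.681]
contact_force: [0.1, -0.1, 0.2]
gripper_width: 0.0008
```

>>> arm_command(
  series=[1, 0.4, 0, 0, 0, 0, 0, 1, 0.4, -0.1, 0, 0, 0, 0, 1, 0.4, -0.08, 0, 0, 0, 0, 1, 0.4, 0, 0, 0, 0, 0, 1, 0, 0, 0, 0, 0, 0],
)

```text
clock: 50.65
tcp_pos: [0.532, -0.249, 0.1836]
tool_rot: [3.14, -0.001, 1.683]
contact_force: [-0.2, 0.8, 0.0]
gripper_width: 0.0004
```

>>> arm_command(
  series=[1, 0, 0, 0, 0, 0, 0, 1, 0, 0, 0, 0, 0, 0, 1, 0, 0, 0, 0, 0, 0, 1, 0, 0, 0, 0, 0, 0, 1, 0, 0, 0, 0, 0, 0],
)

```text
clock: 51.28
tcp_pos: [0.5321, -0.2512, 0.1829]
tool_rot: [3.14, -0.001, 1.681]
contact_force: [-0.2, 1.1, -0.6]
gripper_width: 0.0005
```

```bash
python3 lid.py
```

```text
t51.27 p [ 0.5321 -0.2512  0.1829] rpy [ 3.140e+00 -1.000e-03  1.681e+00] F [-0.2  1.1 -0.6] w 0.0005 q [-0.56  0.31  1.51  0.    1.32 -0.67]
tcp box [-0.00014426  0.05399985]
y -73 4 z [58.3 59.6 59.9]
y -58 200 z [60.5 62.4 64.7]
y -42 133 z [61.2 63.2 65.5]
y -28 57 z [61.6 64.  65.8]
y -13 51 z [62.8 64.8 66.5]
y 2 57 z [63.  65.3 68.1]
y 17 55 z [63.6 65.8 68.6]
y 33 183 z [65.2 67.4 69.6]
y 47 234 z [65.7 68.  70.5]
y 62 297 z [40.3 61.8 70.1]
y 77 24 z [314.8 320.7 378.5]
```

The lid rests ajar, with its edge at about 68 mm. I'll press it down in small steps.

>>> arm_command(
  series=[1, 0, 0, 0.8, 0, 0, 0, 1, 0, 0, 0.8, 0, 0, 0, 1, 0, 0, 0.6, 0, 0, 0, 1, 0, 0, 0.06, 0, 0, 0, 1, 0, 0, 0.04, 0, 0, 0],
)

```text
clock: 51.95
tcp_pos: [0.5329, -0.2512, 0.0688]
tool_rot: [3.139, -0.0, 1.681]
contact_force: [-0.0, -0.2, 0.5]
gripper_width: 0.0006
```

>>> arm_command(
  series=[1, 0, 0, 0.04, 0, 0, 0, 1, 0, 0, 0.04, 0, 0, 0],
)

```text
clock: 52.2
tcp_pos: [0.5331, -0.2513, 0.0652]
tool_rot: [3.138, 0.001, 1.681]
contact_force: [1.4, 0.0, -0.1]
gripper_width: 0.0004
```

>>> arm_command(
  series=[1, 0, 0, 0.03, 0, 0, 0, 1, 0, 0, 0, 0, 0, 0],
)

```text
clock: 52.45
tcp_pos: [0.5326, -0.251, 0.0632]
tool_rot: [3.14, -0.0, 1.681]
contact_force: [0.1, 1.0, 3.3]
gripper_width: 0.0003
```

>>> arm_command(
  series=[1, 0, 0, 0.03, 0, 0, 0, 1, 0, 0, 0.02, 0, 0, 0],
)

```text
clock: 52.7
tcp_pos: [0.5327, -0.251, 0.0626]
tool_rot: [3.139, 0.0, 1.681]
contact_force: [-4.2, 2.3, 19.3]
gripper_width: 0.0011
```

>>> arm_command(
  series=[1, 0, 0, 0.03, 0, 0, 0, 1, 0, 0, 0, 0, 0, 0],
)

```text
clock: 52.95
tcp_pos: [0.5327, -0.251, 0.0625]
tool_rot: [3.138, 0.001, 1.681]
contact_force: [-4.0, 3.4, 23.0]
gripper_width: 0.0006
```

>>> arm_command(
  series=[1, 0, 0, -0.3, 0, 0, 0, 1, 0, 0, -0.8, 0, 0, 0, 1, 0.3, 0, -0.9, 0, 0, 0, 1, 0.8, 0, -0.9, 0, 0, 0, 1, 0.8, 0, -0.9, 0, 0, 0],
)

```text
clock: 53.58
tcp_pos: [0.5213, -0.1557, 0.2497]
tool_rot: [3.141, -0.001, 1.68]
contact_force: [0.3, -0.3, 0.4]
gripper_width: 0.0003
```

```bash
python3 lid.py; python3 - <<'E'
from plan import *
plan([(.53,.0,.33,1.2,1),(.5549,.203,.32,.021,1)],.5)
E
```

```text
t53.58 p [ 0.5213 -0.1557  0.2497] rpy [ 3.141e+00 -1.000e-03  1.680e+00] F [ 0.3 -0.3  0.4] w 0.0003 q [-0.42  0.21  1.49  0.    1.44 -0.53]
tcp box [-0.00035277  0.15002595]
y -58 209 z [59.8 61.9 64.5]
y -42 137 z [59.9 62.5 64.1]
y -28 56 z [59.5 62.  64.3]
y -13 54 z [60.1 62.2 64.1]
y 2 58 z [59.8 62.4 64.9]
y 17 50 z [60.8 62.5 64. ]
y 33 171 z [60.2 62.  64.5]
y 47 226 z [59.9 62.  64.5]
y 62 257 z [38.7 59.1 63.8]
[0.5,0.75,0.12,-0.37,0.02,-0.01,0.87,0.5,0.76,0.03,-0.36,0.02,0,0.86,0.5,0.76,-0.06,-0.37,0.02,-0.01,0.87,0.5,0.74,-0.15,-0.37,0.02,0,0.86,0.5,0.4,-0.1,0.02,0,0,0.84]
[0.5,0.38,-0.15,0.02,0,0,0.85,0.5,0.36,-0.19,0.02,0,0,0.84,0.5,0.34,-0.23,0.02,0,0,0.85,0.5,0.31,-0.27,0.02,0,0,0.84,0.5,0.27,-0.3,0.02,0,0,0.85]
[0.5,0.24,-0.34,0.02,0,0,0.84,0.5,0.19,-0.36,0.02,0,0,0.85,0.5,0.15,-0.38,0.02,-0.01,0,0.84,0.5,0.11,-0.39,0.02,0,0,0.85]
14 rows end [0.555  0.203  0.3202]
```

The lid is level at 62 mm, so it has snapped. Next I'll shut the cover.

>>> arm_command(
  series=[0.5, 0.75, 0.12, -0.37, 0.02, 0, 0.87, 0.5, 0.76, 0.03, -0.36, 0.02, 0, 0.86, 0.5, 0.76, -0.06, -0.37, 0.02, 0, 0.87, 0.5, 0.74, -0.15, -0.37, 0.02, 0, 0.86, 0.5, 0.4, -0.1, 0.02, 0, 0, 0.84],
)

```text
clock: 54.25
tcp_pos: [0.5329, 0.0171, 0.3227]
tool_rot: [-3.134, 0.001, 1.079]
contact_force: [0.1, -0.2, -0.6]
gripper_width: 0.0234
```

>>> arm_command(
  series=[0.5, 0.38, -0.15, 0.02, 0, 0, 0.85, 0.5, 0.36, -0.19, 0.02, 0, 0, 0.84, 0.5, 0.34, -0.23, 0.02, 0, 0, 0.85, 0.5, 0.31, -0.27, 0.02, 0, 0, 0.84, 0.5, 0.27, -0.3, 0.02, 0, 0, 0.85],
)

```text
clock: 54.88
tcp_pos: [0.5448, 0.1173, 0.3159]
tool_rot: [-3.135, 0.008, 0.487]
contact_force: [0.5, -0.2, 0.0]
gripper_width: 0.0233
```

>>> arm_command(
  series=[0.5, 0.24, -0.34, 0.02, 0, 0, 0.84, 0.5, 0.19, -0.36, 0.02, 0, 0, 0.85, 0.5, 0.15, -0.38, 0.02, 0, 0, 0.84, 0.5, 0.11, -0.39, 0.02, 0, 0, 0.85, 0.5, 0, 0, 0, 0, 0, 0],
)

```text
clock: 55.5
tcp_pos: [0.5548, 0.1987, 0.3117]
tool_rot: [-3.139, 0.011, 0.022]
contact_force: [-0.5, 0.5, -0.5]
gripper_width: 0.0232
```

```bash
python3 - <<'E'
from plan import *
st();c=cap('wrist','w22.png');P=cloud(c);V=c['color'].max(-1)
m=(P[...,2]>.2)&(P[...,2]<.245)&(V<90)&(abs(P[...,1]-.2)<.04)&(abs(P[...,0]-.56)<.08)
v,u=np.nonzero(m);X=ray(c,np.c_[u,v],.225);print(len(X),X.mean(0),cv2.minAreaRect((X[:,:2]*1000).astype(np.float32)),np.median(P[m][:,2]))
plan([(.5549,.2035,.207,.021,4)],.5)
E
```

```text
t55.50 p [0.5548 0.1987 0.3117] rpy [-3.139  0.011  0.022] F [-0.5  0.5 -0.5] w 0.0232 q [0.22 0.27 1.26 0.   1.62 1.77]
1891 [0.56210588 0.1996114  0.225     ] ((554.9530639648438, 191.89730834960938), (100.92552947998047, 36.93376159667969), 0.6791927814483643) 0.2285154622781267
[0.5,0.01,-0.03,0.52,0,0.02,0,0.5,0,-0.02,0.53,-0.01,0.02,0,0.5,0.01,-0.03,0.52,0,0.02,0,0.5,0,-0.03,0.53,0,0.02,0]
4 rows end [0.5549 0.2035 0.2069]
```

>>> arm_command(
  series=[0.5, 0, -0.06, 0.4, 0, 0.04, 0, 0.5, 0, -0.05, 0.4, 0, 0.04, 0, 0.5, 0, -0.01, 0.3, 0, 0, 0, 0.5, 0, 0, 0.3, 0, 0, 0],
)

```text
clock: 56.05
tcp_pos: [0.5546, 0.2035, 0.242]
tool_rot: [-3.139, -0.002, 0.018]
contact_force: [-0.4, -0.2, 0.5]
gripper_width: 0.0237
```

>>> arm_command(
  series=[0.5, 0, 0, 0.3, 0, 0, 0, 0.5, 0, 0, 0.3, 0, 0, 0, 0.5, 0, 0, 0.1, 0, 0, 0],
)

```text
clock: 56.42
tcp_pos: [0.554, 0.204, 0.2062]
tool_rot: [-3.139, 0.0, 0.018]
contact_force: [-0.4, -0.7, -0.1]
gripper_width: 0.0235
```

>>> arm_command(
  series=[1, 0, 0, 0, 0, 0, 0, 1, 0, 0, 0, 0, 0, 0, 1, 0, 0, 0, 0, 0, 0],
  squeeze=12,
)

```text
clock: 56.8
tcp_pos: [0.5549, 0.2044, 0.208]
tool_rot: [-3.138, -0.003, 0.018]
contact_force: [0.7, 0.4, -0.6]
gripper_width: 0.0097
```

```bash
python3 - <<'E'
from plan import *
st();o=telemetry.get_obs();p=np.array(o['tcp_pos']);th=.02
hy=.0185+.095; hz=.075
# current grasp angle
a=np.arctan2(p[2]+.019-hz,p[1]-hy);r=np.hypot(p[2]+.019-hz,p[1]-hy);print('angle',np.degrees(a),'r',r)
a0=np.radians(58.2);W=[];r=.174
for d in np.linspace(0,1.80,19)[1:]:
    dy=r*(np.cos(a0+d)-np.cos(a0));dz=r*(np.sin(a0+d)-np.sin(a0))
    W.append((p[0]-np.sin(th)*dy,p[1]+np.cos(th)*dy,p[2]+dz,o['tool_rot'][2],1))
plan(W,1)
E
```

```text
t56.80 p [0.5549 0.2044 0.208 ] rpy [-3.138e+00 -3.000e-03  1.800e-02] F [ 0.7  0.4 -0.6] w 0.0097 q [0.23 0.3  1.47 0.   1.37 1.79]
angle 59.11158289216918 r 0.1771320253950272
[1,0,0.3,-0.17,-0.02,-0.02,0,1,0,0.32,-0.14,0,0,0,1,0,0.34,-0.1,0,0,0,1,0,0.34,-0.07,0,0,0,1,0,0.34,-0.04,0,0,0]
[1,0,0.35,0,0,0,0,1,0,0.35,0.03,0,0,0,1,0,0.34,0.07,0,0,0,1,0.01,0.33,0.1,0,0,0,1,0,0.32,0.13,0,0,0]
[1,0,0.31,0.17,0,0,0,1,0,0.29,0.19,0,0,0,1,0,0.26,0.23,0,0,0,1,0,0.25,0.25,0,0,0,1,0,0.21,0.27,0,0,0]
[1,0,0.19,0.29,0,0,0,1,0,0.16,0.31,0,0,0,1,0,0.13,0.32,0,0,0]
18 rows end [ 0.5601 -0.052   0.1159]
```

>>> arm_command(
  series=[1, 0, 0.3, -0.17, 0, 0, 0, 1, 0, 0.32, -0.14, 0, 0, 0, 1, 0, 0.34, -0.1, 0, 0, 0, 1, 0, 0.34, -0.07, 0, 0, 0, 1, 0, 0.34, -0.04, 0, 0, 0],
)

```text
clock: 57.42
tcp_pos: [0.5562, 0.1204, 0.2338]
tool_rot: [-3.14, -0.002, 0.018]
contact_force: [1.8, 0.6, 0.8]
gripper_width: 0.0093
```

>>> arm_command(
  series=[1, 0, 0.35, 0, 0, 0, 0, 1, 0, 0.35, 0.03, 0, 0, 0, 1, 0, 0.34, 0.07, 0, 0, 0, 1, 0.01, 0.33, 0.1, 0, 0, 0, 1, 0, 0.32, 0.13, 0, 0, 0],
)

```text
clock: 58.05
tcp_pos: [0.5573, 0.0366, 0.2156]
tool_rot: [-3.139, 0.0, 0.018]
contact_force: [0.4, 1.0, -1.2]
gripper_width: 0.009
```

>>> arm_command(
  series=[1, 0, 0.31, 0.17, 0, 0, 0, 1, 0, 0.29, 0.19, 0, 0, 0, 1, 0, 0.26, 0.23, 0, 0, 0, 1, 0, 0.25, 0.25, 0, 0, 0, 1, 0, 0.21, 0.27, 0, 0, 0],
)

```text
clock: 58.68
tcp_pos: [0.5588, -0.029, 0.1598]
tool_rot: [-3.139, -0.0, 0.018]
contact_force: [-1.7, -0.8, 0.3]
gripper_width: 0.0096
```

>>> arm_command(
  series=[1, 0, 0.19, 0.29, 0, 0, 0, 1, 0, 0.16, 0.31, 0, 0, 0, 1, 0, 0, 0, 0, 0, 0],
)

```text
clock: 59.05
tcp_pos: [0.5593, -0.0463, 0.1293]
tool_rot: [-3.139, 0.0, 0.018]
contact_force: [-3.4, -1.3, -0.6]
gripper_width: 0.0094
```

>>> arm_command(
  series=[1, 0, 0.07, 0.16, 0, 0, 0, 1, 0, 0.03, 0.08, 0, 0, 0, 1, 0, 0, 0, 0, 0, 0],
)

```text
clock: 59.42
tcp_pos: [0.5594, -0.0505, 0.1186]
tool_rot: [-3.139, -0.001, 0.019]
contact_force: [-4.1, -2.0, -0.3]
gripper_width: 0.0095
```

>>> arm_command(
  series=[1, 0, 0.01, 0.03, 0, 0, 0, 1, 0, 0, 0.02, 0, 0, 0],
)

```text
clock: 59.68
tcp_pos: [0.5595, -0.0513, 0.1165]
tool_rot: [-3.14, -0.001, 0.019]
contact_force: [-3.8, -4.1, 0.0]
gripper_width: 0.0097
```

>>> arm_command(
  series=[1, 0, 0, 0.03, 0, 0, 0, 1, 0, 0, 0.03, 0, 0, 0],
)

```text
clock: 59.92
tcp_pos: [0.5595, -0.0522, 0.1137]
tool_rot: [3.142, -0.001, 0.019]
contact_force: [-4.6, -5.5, 0.2]
gripper_width: 0.0097
```

>>> arm_command(
  series=[0.4, 0, 0, 0, 0, 0, 0, 0.4, 0, 0, 0, 0, 0, 0, 0.4, 0, 0, -0.5, 0, 0, 0, 0.4, 0, 0, -0.9, 0, 0, 0, 0.4, -0.3, 0.3, -0.9, 0, 0, 0],
)

```text
clock: 60.55
tcp_pos: [0.5467, -0.0656, 0.2299]
tool_rot: [-3.138, -0.005, 0.02]
contact_force: [-0.3, -0.3, 1.1]
gripper_width: 0.0283
```

>>> arm_command(
  series=[0.4, -0.8, 0, -0.5, 0, 0, 0, 0.4, -0.8, 0, 0, 0, 0, 0, 0.4, -0.8, 0, 0, 0, 0, 0, 0.4, -0.8, 0, 0, 0, 0, 0, 0.4, 0, 0, 0, 0, 0, 0],
)

```text
clock: 61.18
tcp_pos: [0.3838, -0.069, 0.254]
tool_rot: [-3.139, -0.005, 0.018]
contact_force: [0.9, 0.4, 0.7]
gripper_width: 0.0288
```

```bash
python3 - <<'E'
from plan import *
st()
for n in('scene','top'):
    c=cap(n,n+'F.png');P=cloud(c);hsv=cv2.cvtColor(c['color'],cv2.COLOR_BGR2HSV);H,S,V=[hsv[...,i].astype(int) for i in range(3)]
    c0=dict(np.load(n+'0.npz'));P0=cloud(c0);h0=cv2.cvtColor(c0['color'],cv2.COLOR_BGR2HSV)
    for nm,PP,hh in(('start',P0,h0),('now',P,hsv)):
        m=(hh[...,0]>8)&(hh[...,0]<28)&(hh[...,1]>120)&(abs(PP[...,0]-.56)<.1)&(abs(PP[...,1]-.0185)<.1)&(PP[...,2]>.05)
        Q=PP[m];A=np.c_[Q[:,:2]-[.56,.0185],np.ones(len(Q))];s=np.linalg.lstsq(A,Q[:,2],rcond=None)[0]
        for _ in range(4):
            k=abs(A@s-Q[:,2])<.005;s=np.linalg.lstsq(A[k],Q[k,2],rcond=None)[0]
        print(n,nm,'cover slope x,y,z0',s.round(4),k.sum())
    m=((H<6)|(H>174))&(S>150)&(P[...,2]>.2)&(P[...,2]<.26)&(P[...,1]>.2);print('wing',P[m].mean(0),P[m][:,2].max() if m.any() else 0)
E
python3 lid.py | tail -12
```

```text
t61.17 p [ 0.3838 -0.069   0.254 ] rpy [-3.139 -0.005  0.018] F [0.9 0.4 0.7] w 0.0288 q [-0.36 -0.04  1.76  0.    1.42  1.19]
scene start cover slope x,y,z0 [ 0.0003 -0.0005  0.0942] 3912
scene now cover slope x,y,z0 [0.0001 0.0002 0.0942] 5958
wing [0.54629923 0.28524345 0.22317151] 0.25300870146409377
top start cover slope x,y,z0 [-0.0045  0.0001  0.0949] 2554
top now cover slope x,y,z0 [-0.0035  0.0002  0.0949] 3922
wing [0.56282812 0.28409729 0.22602838] 0.23695772463173828
t61.27 p [ 0.3863 -0.0696  0.2539] rpy [-3.139 -0.005  0.018] F [-1.4 -1.   0.8] w 0.0283 q [-0.36 -0.04  1.76  0.    1.42  1.19]
tcp box [-0.12485706  0.25068754]
y -58 206 z [59.9 61.7 64.2]
y -42 137 z [60.3 62.5 64.6]
y -28 54 z [59.4 61.3 63.8]
y -13 57 z [60.1 62.  63.9]
y 2 54 z [59.8 61.7 64. ]
y 17 58 z [59.7 61.5 64.1]
y 33 165 z [59.6 62.  64.1]
y 47 226 z [60.2 62.4 64.5]
y 62 264 z [37.1 59.2 63.4]
```

View pics/sceneF.png

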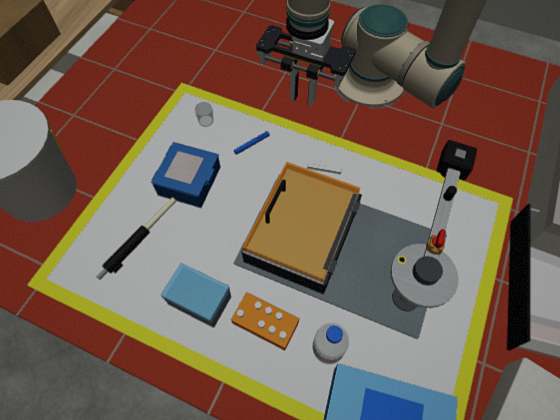

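The final view shows the cover shut over an empty viewer, the lid closed, and the camera arm out with its wing home along the arm. The bystanders look to be where they started. I'm handing in.

```bash
python3 -c "
from plant import finish_job
print(finish_job())"
```

```text
the job is handed in; nothing more can be done
None
```

The photo station is cleared and the job was handed in at about 61 s of robot time; no verdict was reported.

**What I did, in order:**
- I lifted and twisted the plunger so it stayed out. I then swung the camera arm 75° to its second hole and twisted the plunger back; it dropped in and locked, with the wing top at 232.5 mm, its home height.
- I opened the cover past vertical, where it stayed by itself. Three cassettes were on the viewer.
- I laid all three in the box, closed the lid and pressed it until it snapped, then shut the cover.

**What went wrong on the way:** after I set it down, the second cassette was found about 3 cm aside, tilted about 15° against the first. I put the third cassette back on the viewer for a moment and dragged the second flat. I then added the third on top.

**Last checks:**
- **Cassettes:** stacked flat in the box, top at about 34 mm. I could not see them again once the lid was shut.
- **Lid:** level at about 62 mm along its whole length, where it had been about 68 mm at the edge while ajar. Pressing it reached 23 N at the wrist.
- **Cover:** same height and slope as at the start, with the viewer empty under it.
- **Other things on the bench:** they look unmoved in the start and end pictures. I compared these by eye only.

**Disagreement:** the top camera read y about 5 mm lower than the wrist camera, so I worked from the wrist and scene cameras.

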